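# Make the sanding corner ready

### The arm

A 6-joint arm with a two-finger parallel gripper is mounted at the origin on the work surface. World frame = base frame: x ahead of the robot, y to its left, z up, the work surface at z = 0. Lengths are in m, angles in rad, forces in N, time in s.
With the tool pointing down it reaches from about 0.3 to 0.95 m from the base axis. Payload 3.1 kg.
Tool frame: the origin (TCP) lies at the very end of the fingers, on their centre line; the grasp point (between the pads) lies 19 mm behind it; y points along the fingers, x is the direction in which the jaws open and shut, and the axes are right-handed (so a half turn about y gives the same grasp; the last joint's range is limited). The gripper opens to 85 mm and grips with 20 to 120 N. Pads are 22 mm wide; open, the fingers measure 114 mm over their backs; the gripper's body (76 mm by 85 mm) begins 54 mm behind the grasp point. The pads swing forward as they close: fully open they stand 13 mm farther back than shut.
Start: joints at [-1.397, 0.308, 1.634, -0, 1.2, -0.07], TCP at [0.151, -0.607, 0.207] pointing down, gripper open.
Joint ranges: [-3.06, 3.06], [-0.79, 1.96], [0.05, 2.63], [-1.19, 4.34], [0.05, 2.64], [-2.94, 2.94]. Speed limits (rad/s): [2.79, 2.79, 3.14, 3.14, 3.14, 3.14].

### API

Orientations are given as a rotation vector (axis times angle).
In Python, from cell import robot, viewer, order gives the robot as it stands. The module is installed in compiled form; this text tells all that it offers.
- The arm moves only by the shell command python3 -m jog 'ROWS' [FORCE]. ROWS is JSON, a list that holds one entry, the list of rows, each a list of 5 numbers: the gripper's target within -1 to 1 (fully open at 1, half-way at 0, shut at -1), then the shift along the world's x, y, z in m, then the turn about the world's z in rad. A call has 1 to 8 rows; each row shifts and turns the pose as measured when the row begins; what a row does not reach is not made up. A row lasts 1/8 s, in which the tool goes at most 62.5 mm and 10.7 degrees, less where a joint would pass 70% of its speed; a pose out of reach is approached as far as the arm can. A call is refused whole if a number of a shift passes 0.0625 or a number of a turn 0.188, either way. A call with a gripper value outside its range is refused whole. The fingers move at their own pace and stop on an object; FORCE is the grip in N (left out, the last holds). Time passes only in rows, so rows that do not move let the fingers close. It gives the time, the measured TCP pose, the force and the opening at its end, in the units of the state.
- robot.state(): the state, without advancing time (a new reading comes with each control period).
- viewer.camera(name): name is "scene" or "top"; returns (picture, depth): 420x560x3 uint8, blue, green, red; 420x560 float32, m along the optical axis (not along the pixel's ray), 0 where there is no reading.
- viewer.camera_model(name): a dict with "mtx" (3x3 intrinsics, pixels), "k1" (the pictures are not rectified: a ray, as slopes to the right and down, at radius r is drawn at 1 + k1 r^2 times it, then the intrinsics apply), "R" (3x3) and "t" (3): a world point X has camera coordinates R X + t. Camera axes: x right, y down, z forward; pixel columns grow to the right and rows downward; lengths in m; the calibration is good to about 2 mm. A picture is of the moment at which its call begins. camera_model takes no time and is no camera call.
- order.sign_off(): hands the job in, once; it reports no verdict.
The state is a dict: "time": time; "joints": joint angles; "qd": joint speeds; "tau": joint torques, N m; "position": TCP position; "orientation": TCP orientation; "ft_force": force on the tool from outside, world axes, zero at the start; "torque": the same for the moment, N m; "gripper_width": finger opening in m.
Only numpy, scipy, OpenCV 4.12 (cv2) and the standard library are available. Lean on these libraries where they do the work, as an engineer would, in place of code of your own. Each camera call takes 0.05 s, during which the arm holds its last target. There are 200 camera calls.

### The job

Get the sanding corner ready for finish sanding. The sanding board lies grit side down on the wooden riser, too wide to grip where it lies: slide it part-way over the riser's edge so that you can get under it, turn it over and lay it back flat on top of the riser with its dark grit side up, not hanging over the edges. Take every abrasive roll that is on the posts of the stand off its post and lay it flat in the shallow tray, hang the pail by its handle on both prongs of the hook, and leave the bowl, the wax can and the lathe chuck where they are.

Things in the scene. Friction and masses are not known exactly. Their poses are not given: they have to be found in the camera images.
- board: Sanding board, a stiff flat rectangle 130 (its x) by 105 (its y) by 6 mm, about 90 g, stiff and too wide for most grippers across; pale plywood on the +z face, dark abrasive grit on the -z face. Origin at its centre (half thickness). At the start it lies loose and flat on the riser with the plywood face (+z) up; turned over, its z axis points down.
- riser: Fixed wooden box with a flat smooth top, 200 (x) by 180 (y) by 120 mm high, standing on the bench, sharp edges and nothing on its top but the board. Origin at the centre of its underside; its top is 120 mm above; its -x side faces the robot roughly.
- stand: Fixed dark wooden base 270 (x) by 80 (y) by 16 mm with four upright steel posts in a row along its x, at x = -102, -34, +34 and +102 mm, y = 0. Round each post a wooden collar, 36 mm across, reaches 35 mm above the bench; the post is 16 mm across and ends 80 mm above the bench. Origin at the centre of its underside.
- roll1_center (a point): Wound roll of brown abrasive tape, a ring 54 mm across, 30 mm high, with a 24 mm bore, 60 g; this point is its centre, half-way up, z along its bore. At the start it is on the post at the stand's x = -102 mm, resting on the collar (centre 50 mm above the bench). It may be absent.
- roll2_center (a point): The same kind of roll as roll1. At the start it is on the post at the stand's x = -34 mm, resting on the collar (centre 50 mm above the bench). It may be absent.
- roll3_center (a point): The same kind of roll as roll1. At the start it is on the post at the stand's x = +34 mm, resting on the collar (centre 50 mm above the bench). It may be absent.
- roll4_center (a point): The same kind of roll as roll1. At the start it is on the post at the stand's x = +102 mm, resting on the collar (centre 50 mm above the bench). It may be absent.
- tray: Fixed shallow dark steel tray, 270 (x) by 150 (y) by 25 mm high, walls and floor 4 mm thick, open on top. Origin at the centre of its underside.
- pail: Small aluminium pail, 86 mm across the rim, 68 mm across the foot, 60 mm high, about 160 g, with a rigid upright wire handle: two uprights and a straight level bar. Origin at the centre of its underside, z up.
- pail_bar (a point): Middle of the pail handle's level bar: 8 mm thick, running along the pail's y for 96 mm, its centre line 120 mm above the pail's underside; it does not swing.
- hook: Fixed stand with a two-pronged hook: an upright post 18 mm across and 200 mm high and, at the top, a crossbar and two level prongs 8 mm thick running 110 mm to the stand's -x at y = -28 and +28 mm, centre lines 200 mm above the bench; the last 10 mm of each turn up by 22 mm. Base 100 by 110 by 16 mm. Origin on the bench under the post.
- hook_hang (a point): Where the middle of the pail's bar belongs when it hangs: midway between the prongs, 65 mm in front of the post, 208 mm above the bench (the bar lying across both prongs); axes as the hook's.
- bowl: Bystander: turned wooden bowl, 120 mm across, 50 mm high. Origin at its underside.
- wax: Bystander: wax can, 70 mm across, 60 mm high. Origin at its underside.
- chuck: Bystander: steel lathe chuck standing on its back, 80 mm across, 65 mm high. Origin at its underside.
Mind the look-alikes: they are no part of the job. There is more than one size of the pail; the job needs the middle-sized. Leave any pink or purple look-alike of the part that bears roll3_center alone.

How it is judged:
At the end, for the whole second after the job is handed in: Board flat on the riser, grit up, centre within 50 mm (x) and 48 mm (y) of its middle. Every roll present lies flat on the tray floor. The pail hangs still and upright (0.25 rad) by its bar on both prongs, within 20 mm of mid-way sideways. Bystanders moved under 40 mm (angle between board's own z axis and vertical above 3.06 rad and z of board in the frame of riser between 0.118 and 0.129 m and x of board in the frame of riser between -0.05 and 0.05 m and y of board in the frame of riser between -0.048 and 0.048 m and linear speed of board below 0.02 m/s and x of roll1_center in the frame of tray between -0.12 and 0.12 m and y of roll1_center in the frame of tray between -0.066 and 0.066 m and z of each of roll1_center, roll2_center, roll3_center, roll4_center in the frame of tray below 0.026 m and angle between the z axis of each of roll1_center, roll2_center, roll3_center, roll4_center and the z axis of tray, either way round below 0.2 rad and x of roll2_center in the frame of tray between -0.12 and 0.12 m and y of roll2_center in the frame of tray between -0.066 and 0.066 m and x of roll3_center in the frame of tray between -0.12 and 0.12 m and y of roll3_center in the frame of tray between -0.066 and 0.066 m and x of roll4_center in the frame of tray between -0.12 and 0.12 m and y of roll4_center in the frame of tray between -0.066 and 0.066 m and x of pail_bar in the frame of hook_hang between -0.045 and 0.03 m and y of pail_bar in the frame of hook_hang between -0.02 and 0.02 m and z of pail_bar in the frame of hook_hang between -0.008 and 0.012 m and angle between pail's own z axis and vertical below 0.25 rad and contact force between pail and hook above 0.4 N and linear speed of pail below 0.08 m/s); the robot touches nothing.
It fails at once if the bowl is moved (distance of bowl from where it was at the start of the episode above 0.04 m).
It fails at once if the wax can is moved (distance of wax from where it was at the start of the episode above 0.04 m).
It fails at once if the lathe chuck is moved (distance of chuck from where it was at the start of the episode above 0.04 m).
Of roll1, roll2, roll3, roll4 only 2 to 4 are there at a start; the rules pass over those that are not, and their reading is None.
At some moment in a run one of pail may be knocked a few centimetres aside while the robot is not near it.
It also fails if it takes over 210 s, if anything falls off the work surface, if the arm or the gripper's body presses on something with over 40 N, if the wrist force passes 120 N, or if a joint passes its speed limit or range.

## Working session

There is one attempt and no reset: what is moved stays moved. The work goes in short steps, Python scripts to look and compute and a shell command to move; the robot and the scene stay as the last step left them, time stands still between calls to the robot, and variables do not carry over. Pictures are saved under pics/ and viewed, about 12 in all and at most 16, crops included, and the job is handed in when it is done.

```bash
mkdir -p pics; cat > h.py <<'E'
import numpy as np, cv2
from cell import robot, viewer, order
def snap(name,fn=None):
    im,d=viewer.camera(name); np.savez(f'/tmp/{name}.npz',im=im,d=d)
    if fn: cv2.imwrite('pics/'+fn,im)
    return im,d
def load(name):
    z=np.load(f'/tmp/{name}.npz'); return z['im'],z['d']
def cloud(name,d):
    m=viewer.camera_model(name); K=np.array(m['mtx']);R=np.array(m['R']);t=np.array(m['t']).ravel()
    h,w=d.shape; u,v=np.meshgrid(np.arange(w),np.arange(h))
    p=np.stack([u,v],-1).reshape(-1,1,2).astype(float)
    n=cv2.undistortPoints(p,K,np.array([m['k1'],0,0,0,0.]),None,None,None,(3,50,1e-10)) if False else cv2.undistortPoints(p,K,np.array([m['k1'],0,0,0.]))
    n=n.reshape(h,w,2); c=np.dstack([n*d[...,None],d])
    X=(c-t)@R; X[d==0]=np.nan
    return X
E
python3 - <<'E'
from h import *
a,d=snap('scene','s0.png'); b,e=snap('top','t0.png')
for n in('scene','top'):
    m=viewer.camera_model(n); print(m)
print(robot.state())
E
```

```text
{'mtx': array([[399.03590028,   0.        , 281.12703502],
       [  0.        , 399.03590028, 206.17036511],
       [  0.        ,   0.        ,   1.        ]]), 'k1': -0.0863387216751141, 'R': array([[ 0.87236134,  0.48878227,  0.0088083 ],
       [ 0.25685736, -0.44295064, -0.85896393],
       [-0.4159447 ,  0.7515894 , -0.51196034]]), 't': array([-0.5032071 ,  0.02133266,  1.49059719])}
{'mtx': array([[498.53713862,   0.        , 283.54862685],
       [  0.        , 498.53713862, 213.91036257],
       [  0.        ,   0.        ,   1.        ]]), 'k1': -0.007935155322134513, 'R': array([[ 0.02656475, -0.99964113, -0.00345201],
       [-0.98345281, -0.02551518, -0.17935873],
       [ 0.17920628,  0.00815951, -0.98377768]]), 't': array([0.04706413, 0.57151287, 1.25433875])}
{'time': 0.1, 'joints': array([-1.39672834e+00,  3.08910854e-01,  1.63505494e+00, -2.73101205e-05,
        1.19972273e+00, -6.97086593e-02]), 'qd': array([ 2.32755696e-03, -1.22260461e-03, -3.81890340e-03,  3.83904885e-04,
        5.28683126e-04,  4.71815861e-05]), 'tau': array([-5.64009588e-04, -4.16406870e+01, -2.77645004e+01, -3.92601203e-05,
        4.00402554e-03,  2.10795997e-05]), 'position': array([ 0.15067687, -0.60574173,  0.20636845]), 'orientation': array([-1.31327962,  1.02885399, -1.02622741]), 'ft_force': array([-0.40930267,  0.47339418, -0.08871724]), 'torque': array([-0.04550524, -0.04097396,  0.0429098 ]), 'gripper_width': 0.085270986280345}
```

View pics/s0.png

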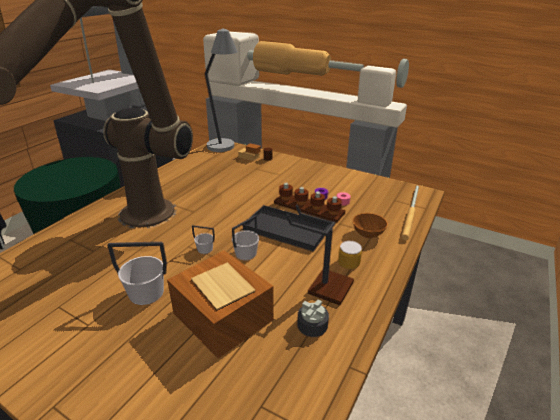

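View pics/t0.png

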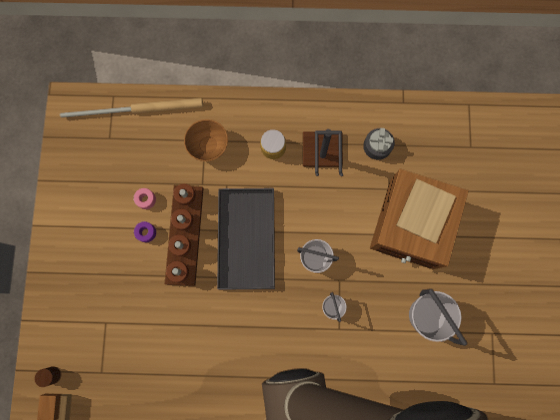

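Scene: tall view with four brown rolls on posts (scene 286–335,190–205; top 184,193 / 181,218 / 179,245 / 177,271). The purple ring (top 145,232) and pink ring (top 144,198) are loose look-alikes. There are three pails in the top view: small (334,307), large (436,316) and middle (317,256), which is the one I want. The board is at (427,211) and the hook at (325,150). I'll check these in a close crop and measure.

```bash
python3 - <<'E'
from h import *
from scipy.spatial.transform import Rotation as Ro
im,d=load('top'); X=cloud('top',d)
s=robot.state(); print('tool axes\n',Ro.from_rotvec(s['orientation']).as_matrix().round(3))
H=X[...,2]
def rect(mask,nm):
    n,l,st,c=cv2.connectedComponentsWithStats(mask.astype(np.uint8))
    i=1+np.argmax(st[1:,4]); P=X[l==i][:,:2].astype(np.float32)
    r=cv2.minAreaRect(P*1000); print(nm,np.round(r[0],0),np.round(r[1],0),round(r[2],1),'z',np.nanmedian(H[l==i]).round(4),'px',c[i].round())
v,u=np.indices(H.shape)
box=lambda a,b,c,e:(u>=a)&(u<c)&(v>=b)&(v<e)
R=box(360,150,480,290)
rect(R&(H>.112),'risertop'); rect(R&(H>.123)&(H<.135),'board')
rect(box(205,175,290,305)&(H>.017)&(H<.04),'trayrim')
rect(box(160,175,208,295)&(H>.008)&(H<.03),'standbase')
S=box(160,175,208,295)
for nm,lo,hi in(('posts',.07,.1),('rolls',.055,.07)):
    n,l,st,c=cv2.connectedComponentsWithStats((S&(H>lo)&(H<hi)).astype(np.uint8))
    for i in range(1,n):
        if st[i,4]>5: print(nm,c[i].round(),st[i,4],X[l==i].mean(0).round(4))
for nm,b,lo in(('midpail',(280,225,350,290),.1),('small',(310,280,360,335),.07),('large',(395,270,480,360),.13),('hook',(295,120,350,185),.185)):
    m=box(*b)&(H>lo); rect(m,nm); print(X[m].min(0).round(3),X[m].max(0).round(3))
for nm,b in(('pink',(130,185,158,210)),('purple',(130,220,158,245)),('bowl',(180,115,230,165)),('wax',(255,125,290,160)),('chuck',(360,125,398,162)),('pailrim',(295,238,337,275))):
    m=box(*b)&(H>.015); print(nm,X[m].min(0).round(3),X[m].max(0).round(3))
big=cv2.resize(im[120:360,280:500],None,fx=2.5,fy=2.5,interpolation=cv2.INTER_CUBIC); cv2.imwrite('pics/c1.png',big)
E
```

```text
tool axes
 [[ 0.241 -0.     0.97 ]
 [-0.97   0.002  0.241]
 [-0.002 -1.     0.   ]]
risertop [ 562. -285.] [182. 202.] 73.1 z 0.1214 px [423. 217.]
board [ 576. -290.] [111. 136.] 67.2 z 0.1259 px [426. 210.]
trayrim [511. 162.] [270. 150.] 2.2 z 0.0239 px [243. 239.]
standbase [516. 330.] [ 83. 270.] 88.7 z 0.0152 px [187. 238.]
posts [182. 192.] 30 [0.6172 0.3258 0.0785]
posts [180. 217.] 32 [0.5493 0.3277 0.0777]
posts [178. 244.] 32 [0.4817 0.3289 0.0796]
posts [175. 270.] 33 [0.4139 0.3309 0.0784]
rolls [183. 193.] 280 [0.6171 0.3255 0.0639]
rolls [181. 218.] 281 [0.5492 0.3273 0.0639]
rolls [179. 244.] 292 [0.4815 0.3289 0.0637]
rolls [176. 271.] 292 [0.4135 0.3306 0.064 ]
rolls [178. 271.] 7 [0.4122 0.3254 0.0638]
midpail [464. -25.] [101.   9.] 77.4 z 0.1226 px [318. 253.]
[ 0.45  -0.075  0.102] [0.476 0.024 0.128]
small [335. -73.] [73.  6.] 16.3 z 0.088 px [336. 306.]
[ 0.3   -0.084  0.075] [ 0.37  -0.061  0.094]
large [ 320. -320.] [148.  13.] 32.9 z 0.1738 px [447. 316.]
[ 0.257 -0.363  0.13 ] [ 0.383 -0.277  0.181]
hook [692. -41.] [121.  63.] 0.7 z 0.2032 px [328. 147.]
[ 0.632 -0.072  0.185] [ 0.753 -0.009  0.227]
pink [0.584 0.414 0.016] [0.636 0.467 0.039]
purple [0.493 0.407 0.016] [0.546 0.46  0.038]
bowl [0.71  0.22  0.015] [0.828 0.337 0.056]
wax [0.733 0.063 0.015] [0.8   0.131 0.067]
chuck [ 0.739 -0.233  0.015] [ 0.819 -0.153  0.072]
pailrim [ 0.422 -0.072  0.015] [0.506 0.026 0.128]
```

View pics/c1.png

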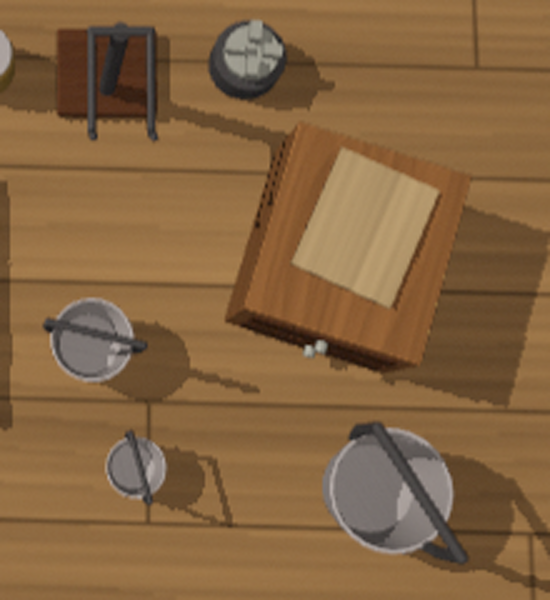

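The crop shows the middle pail at crop (92,338), with a bar about 100 mm long against 73 and 148 mm for the others, so it's the right one. The tool only ever points straight down, so I'll flip the board in stages:
- push it over the far (+x) edge and past the -y corner
- tip it to lean against the riser
- grip its free flank, lift it and lay it over

First I push it towards -y.

```bash
cat >> h.py <<'E'
from scipy.spatial.transform import Rotation as Ro
FR={'riser':((.562,-.285),-16.9),'tray':((.511,.162),-87.8),'stand':((.5155,.3285),-88.5),'hook':((.742,-.041),0.7)}
def to(frame,x,y,jaw=None,z=None):
    "print world shift to reach (x,y) in frame, jaw dir deg in frame"
    s=robot.state(); (o,a)=FR[frame]; a=np.radians(a); M=np.array([[np.cos(a),-np.sin(a)],[np.sin(a),np.cos(a)]])
    D=np.array(o)+M@[x,y]-s['position'][:2]; X=Ro.from_rotvec(s['orientation']).as_matrix()[:,0]
    ja=np.degrees(np.arctan2(X[1],X[0])); msg=''
    if jaw is not None:
        t=(np.degrees(a)+jaw-ja+90)%180-90; msg=f'turn {np.radians(t):.3f}'
    cur=M.T@(s['position'][:2]-o)
    print('cur',cur.round(4),'z',s['position'][2].round(4),'jaw',round(ja-np.degrees(a),1),'| shift',D.round(4),'dz',None if z is None else round(z-s['position'][2],4),msg,'j6',s['joints'][5].round(2),'w',s['gripper_width'].round(4),'F',s['ft_force'].round(1),'t',round(s['time'],1))
E
python3 -m jog '[[[1,0,0,0.05,0],[1,0,0,0.05,0],[1,0.04,0.035,0,0.094],[1,0.04,0.035,0,0.094],[1,0.04,0.035,0,0.094],[1,0.04,0.035,0,0.094],[1,0.04,0.035,0,0.094],[1,0.04,0.035,0,0.094]]]' 30
python3 -m jog '[[[1,0.04,0.035,0,0.094],[1,0.04,0.035,0,0.094],[1,0.04,0.035,0,0.094],[1,0.04,0.035,0,0.094],[1,0.04,0.035,0,0.094],[1,0,0,0,0]]]'
python3 -c "from h import *; to('riser',.015,.080,0,.15)"
```

```text
time: 1.1
position: [0.3928, -0.3886, 0.3037]
orientation: [-1.485, 0.596, -0.582]
ft_force: [-0.5, -0.8, -0.3]
gripper_width: 0.0854
time: 1.85
position: [0.5991, -0.2028, 0.2998]
orientation: [-1.558, 0.216, -0.195]
ft_force: [-0.3, -0.5, -0.2]
gripper_width: 0.0854Traceback (most recent call last):
  File "<string>", line 1, in <module>
    from h import *; to('riser',.015,.080,0,.15)
                     ~~^^^^^^^^^^^^^^^^^^^^^^^^^
  File "h.py", line 27, in to
    print('cur',cur.round(4),'z',s['position'][2].round(4),'jaw',round(ja-np.degrees(a),1),'| shift',D.round(4),'dz',None if z is None else round(z-s['position'][2],4),msg,'j6',s['joints'][5].round(2),'w',s['gripper_width'].round(4),'F',s['ft_force'].round(1),'t',round(s['time'],1))
                                                                                                                                                                                                             ^^^^^^^^^^^^^^^^^^^^^^^^
AttributeError: 'float' object has no attribute 'round'
```

```bash
sed -i "s/s\['gripper_width'\].round(4)/round(float(s['gripper_width']),4)/" h.py
python3 -c "from h import *; to('riser',.015,.080,0,.14)"
```

```text
cur [0.0116 0.0894] z 0.2998 jaw 1.9 | shift [ 0.0005 -0.01  ] dz -0.1598 turn -0.033 j6 -0.13 w 0.0854 F [-0.3 -0.5 -0.2] t 1.9
```

Lower to z≈0.14, then step down to touch the riser lightly.

```bash

python3 -m jog '[[[1,0,-0.01,-0.05,-0.033],[1,0,0,-0.05,0],[1,0,0,-0.05,0],[1,0,0,-0.015,0],[1,0,0,0,0]]]'
python3 -m jog '[[[1,0,0,-0.004,0],[1,0,0,-0.004,0],[1,0,0,0,0]]]'
python3 -c "from h import *; to('riser',.015,.080,0,.124)"
```

```text
time: 2.48
position: [0.5967, -0.2153, 0.1317]
orientation: [-1.558, 0.245, -0.224]
ft_force: [0.1, -0.0, 0.6]
gripper_width: 0.0852
time: 2.85
position: [0.6002, -0.2175, 0.1292]
orientation: [-1.56, 0.238, -0.232]
ft_force: [-0.4, -0.4, -0.2]
gripper_width: 0.0852
cur [0.017  0.0757] z 0.1292 jaw -0.2 | shift [-0.0006  0.0047] dz -0.0052 turn 0.004 j6 -0.11 w 0.0852 F [-0.4 -0.4 -0.2] t 2.9
```

```bash

python3 -m jog '[[[1,0,0,-0.004,0],[1,0,0,-0.004,0],[1,0,0,0,0]]]'
python3 -m jog '[[[1,0,0,-0.003,0],[1,0,0,0,0]]]'
python3 -m jog '[[[1,0,0,-0.003,0],[1,0,0,0,0]]]'
```

```text
time: 3.22
position: [0.6013, -0.2178, 0.1223]
orientation: [-1.561, 0.236, -0.234]
ft_force: [0.0, 0.3, -0.5]
gripper_width: 0.0853
time: 3.48
position: [0.6011, -0.2176, 0.1188]
orientation: [-1.561, 0.236, -0.233]
ft_force: [0.2, 0.2, 0.8]
gripper_width: 0.0855
time: 3.72
position: [0.6011, -0.2176, 0.1155]
orientation: [-1.561, 0.236, -0.233]
ft_force: [0.2, 0.0, 0.5]
gripper_width: 0.0851
```

```bash

python3 -m jog '[[[1,0,0,-0.0025,0],[1,0,0,0,0]]]'
python3 -m jog '[[[1,0,0,-0.0025,0],[1,0,0,0,0]]]'
python3 -m jog '[[[1,0,0,-0.002,0],[1,0,0,0,0]]]'
```

```text
time: 3.98
position: [0.6011, -0.2176, 0.1129]
orientation: [-1.561, 0.236, -0.233]
ft_force: [-0.2, 0.4, 0.3]
gripper_width: 0.0855
time: 4.22
position: [0.6011, -0.2176, 0.1102]
orientation: [-1.561, 0.236, -0.233]
ft_force: [0.7, -0.8, 1.3]
gripper_width: 0.0853
time: 4.47
position: [0.6012, -0.2177, 0.1081]
orientation: [-1.561, 0.236, -0.233]
ft_force: [-0.1, 0.1, -0.2]
gripper_width: 0.0857
```

```bash

python3 -m jog '[[[1,-0.0035,-0.0115,0,0],[1,-0.0035,-0.0115,0,0],[1,-0.0035,-0.0115,0,0],[1,-0.0035,-0.0115,0,0],[1,-0.0035,-0.0115,0,0],[1,-0.0035,-0.0115,0,0],[1,0,0,0,0]]]'
cat > bd.py <<'E'
from h import *
def board():
    im,d=snap('top'); X=cloud('top',d); H=X[...,2]; v,u=np.indices(H.shape)
    hsv=cv2.cvtColor(im,cv2.COLOR_BGR2HSV)
    m=(u>360)&(u<520)&(v>130)&(v<310)&(H>.123)&(H<.135)&(hsv[...,2]>140)&(hsv[...,1]>40)
    m=cv2.morphologyEx(m.astype(np.uint8),cv2.MORPH_OPEN,np.ones((3,3)))
    n,l,st,c=cv2.connectedComponentsWithStats(m); i=1+np.argmax(st[1:,4])
    r=cv2.minAreaRect((X[l==i][:,:2]*1000).astype(np.float32))
    o,a=FR['riser']; a=np.radians(a); M=np.array([[np.cos(a),-np.sin(a)],[np.sin(a),np.cos(a)]])
    pts=cv2.boxPoints(r)/1000; print('board c',(M.T@(np.array(r[0])/1000-o)).round(4),np.round(r[1]),round(r[2]+16.9,1),'area',st[i,4]); print((M.T@(pts-o).T).T.round(3).tolist())
E
python3 -c "
from bd import *
board(); to('riser',.015,-.0085,0,.11)"
```

```text
time: 5.35
position: [0.5783, -0.2932, 0.1084]
orientation: [-1.562, 0.237, -0.235]
ft_force: [0.9, 0.7, 0.4]
gripper_width: 0.0854
board c [0.0178 0.0274] [ 50. 131.] 84.2 area 491
[[-0.05, 0.009], [0.081, -0.004], [0.086, 0.046], [-0.045, 0.059]]
cur [ 0.0179 -0.0026] z 0.1084 jaw -0.3 | shift [-0.0045 -0.0048] dz 0.0016 turn 0.005 j6 -0.23 w 0.085 F [0.4 0.2 0. ] t 5.4
```

The fingertips passed above the board, because the open fingers sit higher than the TCP. I'll back off and feel for the riser top.

```bash

python3 -m jog '[[[1,0.0075,0.025,0.004,0],[1,0.0075,0.025,0,0],[1,0.0075,0.025,-0.004,0],[1,0.001,0.004,-0.003,0],[1,0,0,-0.003,0],[1,0,0,0,0]]]'
python3 -m jog '[[[1,0,0,-0.002,0],[1,0,0,0,0]]]'
python3 -m jog '[[[1,0,0,-0.002,0],[1,0,0,0,0]]]'
python3 -m jog '[[[1,0,0,-0.002,0],[1,0,0,0,0]]]'
```

```text
time: 6.15
position: [0.6024, -0.2113, 0.1021]
orientation: [-1.561, 0.236, -0.234]
ft_force: [0.2, -0.1, -1.2]
gripper_width: 0.0856
time: 6.4
position: [0.6021, -0.2128, 0.1]
orientation: [-1.562, 0.237, -0.236]
ft_force: [-0.4, 0.6, 0.2]
gripper_width: 0.0855
time: 6.65
position: [0.602, -0.2135, 0.0979]
orientation: [-1.562, 0.238, -0.236]
ft_force: [-0.5, -0.1, 0.6]
gripper_width: 0.0855
time: 6.9
position: [0.602, -0.2136, 0.0958]
orientation: [-1.562, 0.238, -0.237]
ft_force: [1.1, -0.3, 0.6]
gripper_width: 0.0852
```

```bash
python3 - <<'E'
from h import *
a,d=snap('scene'); b,e=snap('top')
cv2.imwrite('pics/v1.png',np.hstack([cv2.resize(a[170:370,120:340],(440,400)),cv2.resize(b[140:300,350:500],(375,400))]))
E
```

```text
(no output)
```

View pics/v1.png

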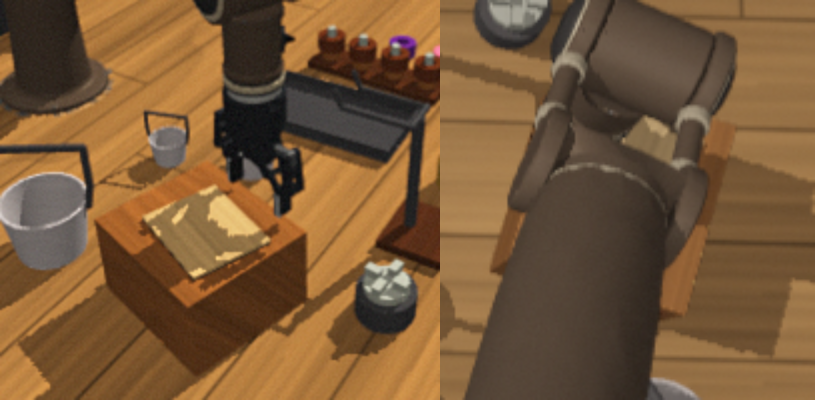

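The scene crop shows the gripper at the riser's far (+y) edge, with one fingertip at crop (283,212). I'll measure the fingertips from depth.

```bash
python3 - <<'E'
from h import *
im,d=load('scene'); X=cloud('scene',d)
o,a=FR['riser']; a=np.radians(a); M=np.array([[np.cos(a),-np.sin(a)],[np.sin(a),np.cos(a)]])
P=X.copy(); P[...,:2]=(X[...,:2]-o)@M
v,u=np.indices(d.shape)
dark=(im.max(-1)<75)
for lo,hi in((.09,.1),(.1,.11),(.11,.12),(.12,.13),(.13,.14),(.14,.16),(.16,.18),(.18,.2)):
    m=dark&(P[...,2]>lo)&(P[...,2]<hi)&(abs(P[...,0])<.13)&(P[...,1]>.0)&(P[...,1]<.2)&(v<300)
    if m.sum(): print(lo,m.sum(),np.percentile(P[m],[5,50,95],axis=0).round(3).tolist(), u[m].mean().round(),v[m].mean().round())
to('riser',0,0,0)
# riser top plane & edges from scene
m=(P[...,2]>.116)&(P[...,2]<.1235)&(abs(P[...,0])<.12)&(abs(P[...,1])<.12)
print(np.percentile(P[m],[1,50,99],axis=0).round(4))
E
```

```text
0.09 10 [[0.096, 0.067, 0.091], [0.097, 0.08, 0.096], [0.098, 0.082, 0.1]] 270.0 295.0
0.1 16 [[0.096, 0.045, 0.101], [0.097, 0.067, 0.106], [0.099, 0.079, 0.109]] 266.0 295.0
0.11 17 [[0.093, 0.025, 0.111], [0.097, 0.059, 0.114], [0.099, 0.076, 0.119]] 262.0 294.0
0.12 4 [[0.077, 0.002, 0.121], [0.08, 0.011, 0.121], [0.081, 0.019, 0.122]] 244.0 296.0
0.13 13 [[-0.027, 0.07, 0.135], [-0.025, 0.082, 0.138], [0.012, 0.087, 0.14]] 240.0 260.0
0.14 81 [[-0.028, 0.068, 0.141], [-0.024, 0.075, 0.15], [0.074, 0.088, 0.159]] 247.0 263.0
0.16 72 [[-0.032, 0.067, 0.161], [-0.024, 0.073, 0.17], [0.075, 0.086, 0.179]] 245.0 255.0
0.18 217 [[-0.049, 0.062, 0.182], [0.057, 0.069, 0.191], [0.091, 0.088, 0.199]] 250.0 253.0
cur [0.0178 0.0799] z 0.0961 jaw -0.4 | shift [-0.0403 -0.0713] dz None turn 0.007 j6 -0.1 w 0.0853 F [ 0.5  0.2 -0.2] t 7.0
[[-0.1006 -0.0915  0.1166]
 [ 0.0082 -0.0281  0.1203]
 [ 0.0983  0.0868  0.1232]]
```

```bash
python3 - <<'E'
from h import *
im,d=load('scene'); X=cloud('scene',d)
o,a=FR['riser']; a=np.radians(a); M=np.array([[np.cos(a),-np.sin(a)],[np.sin(a),np.cos(a)]])
P=X.copy(); P[...,:2]=(X[...,:2]-o)@M
for u in (236,240,258,260,262,264):
    for v in range(258,282,2): print(u,v,P[v,u].round(3),im[v,u])
E
```

```text
236 258 [-0.025  0.072  0.144] [11 10 10]
236 260 [-0.025  0.072  0.137] [13 17 19]
236 262 [-0.036  0.079  0.12 ] [ 45 100 175]
236 264 [-0.033  0.076  0.117] [ 46 104 175]
236 266 [-0.023  0.069  0.12 ] [ 38  90 156]
236 268 [-0.017  0.064  0.12 ] [ 37  95 166]
236 270 [-0.008  0.057  0.122] [ 52 107 174]
236 272 [0.002 0.049 0.127] [118 187 232]
236 274 [0.009 0.044 0.128] [129 198 236]
236 276 [0.016 0.038 0.129] [128 201 236]
236 278 [0.019 0.036 0.126] [117 191 231]
236 280 [0.027 0.029 0.128] [116 187 230]
240 258 [-0.024  0.084  0.138] [30 26 28]
240 260 [-0.157  0.183  0.   ] [ 40  70 101]
240 262 [-0.028  0.086  0.121] [ 43  97 165]
240 264 [-0.023  0.082  0.119] [ 47 110 187]
240 266 [-0.016  0.077  0.12 ] [ 40  98 174]
240 268 [-0.007  0.069  0.123] [ 43 102 178]
240 270 [-0.003  0.066  0.121] [ 48 110 176]
240 272 [0.001 0.063 0.118] [ 47  98 168]
240 274 [0.009 0.056 0.121] [ 48 105 170]
240 276 [0.022 0.046 0.128] [118 188 233]
240 278 [0.026 0.043 0.126] [121 194 234]
240 280 [0.033 0.037 0.127] [132 201 237]
258 258 [-0.129  0.233 -0.002] [ 60 115 165]
258 260 [0.065
[... 1166 characters left out ...]
.164] [12 15 16]
262 272 [0.074 0.074 0.157] [18 13 13]
262 274 [0.073 0.075 0.15 ] [17 18 10]
262 276 [0.072 0.075 0.143] [27 40 57]
262 278 [0.058 0.087 0.12 ] [ 50 117 190]
262 280 [0.065 0.081 0.122] [ 48 106 181]
264 258 [0.09  0.068 0.212] [21 18 15]
264 260 [0.089 0.068 0.206] [23 22 20]
264 262 [0.09  0.067 0.201] [18 17 17]
264 264 [0.092 0.065 0.197] [27 25 23]
264 266 [0.089 0.067 0.189] [23 17 17]
264 268 [0.089 0.067 0.182] [17 20 19]
264 270 [0.074 0.08  0.16 ] [16 18 20]
264 272 [0.074 0.08  0.154] [20 18 20]
264 274 [0.074 0.08  0.147] [20 22 28]
264 276 [-0.048  0.187  0.001] [ 67 126 184]
264 278 [-0.04   0.18   0.003] [ 76 144 206]
264 280 [0.068 0.085 0.121] [ 45 105 179]
```

The open fingertips sit about 41 mm above the reported TCP (0.138 against 0.096). I'll go further down, feeling for contact.

```bash

python3 -m jog '[[[1,0,0,-0.005,0],[1,0,0,-0.005,0],[1,0,0,0,0]]]' | grep -E "posi|ft_"
python3 -m jog '[[[1,0,0,-0.002,0],[1,0,0,0,0]]]'| grep -E "posi|ft_"
python3 -m jog '[[[1,0,0,-0.002,0],[1,0,0,0,0]]]'| grep -E "posi|ft_"
python3 -m jog '[[[1,0,0,-0.002,0],[1,0,0,0,0]]]'| grep -E "posi|ft_"
python3 - <<'E'
from h import *
im,d=snap('scene'); X=cloud('scene',d)
for u in(236,260,262):
    z=X[250:285,u,2]; g=im[250:285,u].max(-1)<95
    print(u,z[g].min())
E
```

```text
position: [0.6022, -0.2135, 0.0853]
ft_force: [0.2, -0.2, -0.1]
position: [0.6024, -0.2136, 0.0833]
ft_force: [-0.3, 0.1, -0.0]
position: [0.6029, -0.2138, 0.0836]
ft_force: [-0.1, 0.5, -0.9]
position: [0.6033, -0.214, 0.0833]
ft_force: [-0.3, -0.1, -0.3]
236 0.1202023728228939
260 nan
262 0.13390245048223104
```

The tool stopped at z=0.0833 (hold rows relax the force), so the open tips lie about 37 mm above the TCP. I'll raise 2 mm and push.

```bash

python3 -m jog '[[[1,0,0,0.002,0],[1,-0.0035,-0.0115,0,0],[1,-0.0035,-0.0115,0,0],[1,-0.0035,-0.0115,0,0],[1,-0.0035,-0.0115,0,0]]]'| grep -E "posi|ft_"
python3 -c "
from bd import *
to('riser',.015,-.0085,0,.085)"
python3 -m jog '[[[1,-0.0035,-0.0115,0,0],[1,-0.0035,-0.0115,0,0],[1,-0.0035,-0.0115,0,0],[1,0,0,0,0]]]'| grep -E "posi|ft_"
python3 -c "
from bd import *
to('riser',.015,-.0085,0,.085)"
```

```text
position: [0.5878, -0.2621, 0.0839]
ft_force: [0.8, 0.6, 0.7]
cur [0.018  0.0294] z 0.0839 jaw -0.4 | shift [-0.0139 -0.0354] dz 0.0011 turn 0.006 j6 -0.18 w 0.0854 F [0.8 0.6 0.7] t 8.8
position: [0.5759, -0.301, 0.0838]
ft_force: [0.3, 0.2, -0.5]
cur [ 0.0179 -0.0112] z 0.0838 jaw -0.5 | shift [-0.002   0.0035] dz 0.0012 turn 0.009 j6 -0.24 w 0.0856 F [ 0.3  0.2 -0.5] t 9.3
```

```bash

python3 -m jog '[[[0.4,0,0,0.05,0],[0.4,0,0,0.05,0.17],[0.4,-0.019,-0.003,0,0.175],[0.4,-0.019,-0.003,0,0.175],[0.4,-0.019,-0.003,0,0.175],[0.4,-0.019,-0.003,0,0.175],[0.4,-0.019,-0.003,0,0.175],[0.4,-0.018,-0.002,0,0.175]]]'| grep -E "posi|ft_|wid"
python3 -m jog '[[[0.4,0,0,0,0.175],[0.4,0,0,0,0.175],[0.4,0,0,0,0]]]'| grep -E "posi|ft_|wid"
python3 -c "
from bd import *
to('riser',-.085,-.06,90,.1)
a,d=snap('scene'); b,e=snap('top')
cv2.imwrite('pics/v2.png',np.hstack([cv2.resize(a[170:370,120:340],(440,400)),cv2.resize(b[140:300,350:500],(375,400))]))
"
```

```text
position: [0.4601, -0.3169, 0.1862]
ft_force: [-0.1, -0.4, 0.5]
gripper_width: 0.0597
position: [0.4584, -0.3164, 0.1861]
ft_force: [-0.0, 0.1, 0.2]
gripper_width: 0.0598
cur [-0.09   -0.0601] z 0.1861 jaw 92.6 | shift [ 0.0049 -0.0013] dz -0.0861 turn -0.045 j6 -2.0 w 0.0598 F [-0.   0.1  0.2] t 10.7
```

View pics/v2.png

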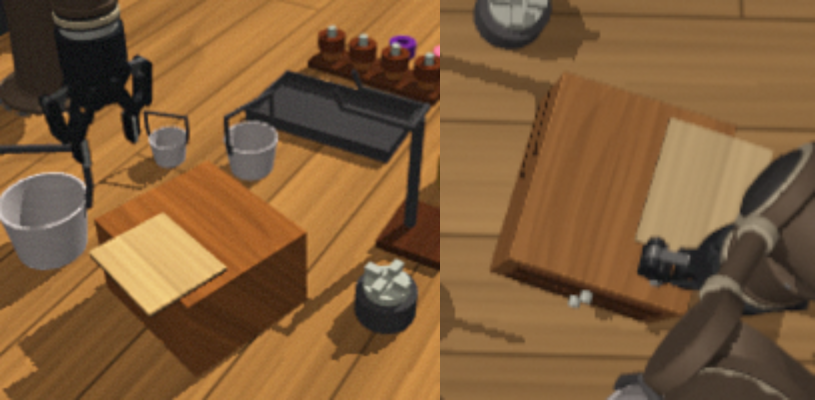

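The board is now aligned and hangs about 30 mm over the -y side (right crop 705,185). Now I push towards +x.

```bash

python3 -m jog '[[[0.4,0.005,-0.001,-0.045,-0.045],[0.4,0,0,-0.035,0],[0.4,0,0,0,0]]]'| grep -E "posi|ft_|wid"
python3 -m jog '[[[0.4,0,0,-0.005,0],[0.4,0,0,-0.003,0]]]'| grep -E "posi|ft_"
python3 -m jog '[[[0.4,0,0,-0.003,0],[0.4,0,0,-0.003,0]]]'| grep -E "posi|ft_"
python3 -c "
from bd import *
to('riser',-.085,-.06,90,.09)
im,d=snap('scene'); X=cloud('scene',d); H=X[...,2]
hsv=cv2.cvtColor(im,cv2.COLOR_BGR2HSV); v,u=np.indices(H.shape)
m=(H>.12)&(H<.135)&(im[...,0]>95)&(u>150)&(u<300)&(v>240)
o,a=FR['riser']; a=np.radians(a); M=np.array([[np.cos(a),-np.sin(a)],[np.sin(a),np.cos(a)]])
P=((X[m][:,:2]-o)@M*1000).astype(np.float32); print(m.sum(),cv2.minAreaRect(P))
"
```

```text
position: [0.4652, -0.318, 0.1059]
ft_force: [-0.5, 0.0, 1.0]
gripper_width: 0.0596
position: [0.4669, -0.3192, 0.1001]
ft_force: [-0.6, 0.1, 0.3]
position: [0.4683, -0.3203, 0.096]
ft_force: [0.1, 0.5, 0.2]
cur [-0.0794 -0.0611] z 0.096 jaw 89.5 | shift [-0.0051  0.0026] dz -0.006 turn 0.009 j6 -1.94 w 0.0596 F [0.1 0.5 0.2] t 11.7
1744 ((15.655441284179688, -76.83396911621094), (105.2907485961914, 135.800537109375), 89.89876556396484)
```

```bash

for k in 1; do :; done
python3 -m jog '[[[0.4,0,0,-0.003,0],[0.4,0,0,-0.002,0]]]'| grep -E "posi|ft_"
python3 -m jog '[[[0.4,0,0,-0.002,0],[0.4,0,0,-0.002,0]]]'| grep -E "posi|ft_"
python3 -m jog '[[[0.4,0,0,-0.002,0],[0.4,0,0,-0.002,0]]]'| grep -E "posi|ft_"
python3 -m jog '[[[0.4,0,0,-0.002,0],[0.4,0,0,-0.002,0]]]'| grep -E "posi|ft_"
```

```text
position: [0.4683, -0.3203, 0.0914]
ft_force: [-3.5, 1.6, 10.2]
position: [0.4683, -0.3203, 0.0914]
ft_force: [-4.2, 1.4, 12.0]
position: [0.4683, -0.3203, 0.0914]
ft_force: [-3.6, 3.5, 10.6]
position: [0.4683, -0.3203, 0.0914]
ft_force: [-4.2, 2.5, 11.9]
```

```bash

python3 -m jog '[[[0.4,0,0,0.002,0],[0.4,0.0105,-0.0032,0,0],[0.4,0.0105,-0.0032,0,0],[0.4,0.0105,-0.0032,0,0],[0.4,0.0105,-0.0032,0,0],[0.4,0.0105,-0.0032,0,0],[0.4,0.0105,-0.0032,0,0]]]'| grep -E "posi|ft_"
python3 -c "
from bd import *
to('riser',-.001,-.06,90,.093)"
```

```text
position: [0.5349, -0.3404, 0.0924]
ft_force: [-1.9, 1.4, 0.4]
cur [-0.0098 -0.0609] z 0.0924 jaw 89.6 | shift [ 0.0087 -0.0017] dz 0.0006 turn 0.007 j6 -1.9 w 0.0597 F [-1.9  1.4  0.4] t 13.6
```

```bash

python3 -m jog '[[[0.4,0.0085,-0.0025,0,0],[0.4,-0.005,0.0015,0.01,0],[0.4,0,0,0.05,0],[0.4,0,0,0.04,0],[0.4,0,0,0,0]]]'| grep -E "posi|ft_"
cat >> bd.py <<'E'
def bscene():
    im,d=snap('scene'); X=cloud('scene',d); H=X[...,2]
    v,u=np.indices(H.shape)
    m=(H>.12)&(H<.135)&(im[...,0]>95)&(u>150)&(u<320)&(v>240)
    o,a=FR['riser']; a=np.radians(a); M=np.array([[np.cos(a),-np.sin(a)],[np.sin(a),np.cos(a)]])
    P=((X[m][:,:2]-o)@M*1000).astype(np.float32); print(m.sum(),cv2.minAreaRect(P))
E
python3 -c "
from bd import *
to('riser',.135,-.06,90,.2)
bscene()"
```

```text
position: [0.5385, -0.3411, 0.1958]
ft_force: [0.1, 0.6, -0.1]
cur [-0.0061 -0.0605] z 0.1958 jaw 89.6 | shift [ 0.1352 -0.0405] dz 0.0042 turn 0.007 j6 -1.9 w 0.0601 F [ 0.1  0.6 -0.1] t 14.2
1956 ((75.67060852050781, -76.03414916992188), (131.62391662597656, 104.57430267333984), 0.09911198168992996)
```

```bash

python3 -m jog '[[[0.4,0.044,-0.017,0,0.007],[0.4,0.044,-0.017,0,0],[0.4,0.043,-0.016,0,0],[0.4,0,0,-0.04,0],[0.4,0,0,-0.04,0],[0.4,0,0,0,0]]]'| grep -E "posi|ft_"
python3 -c "
from bd import *
to('riser',.138,-.07,90,.1)"
```

```text
position: [0.6633, -0.3865, 0.0986]
ft_force: [0.6, -0.0, 0.7]
cur [ 0.1264 -0.0677] z 0.0986 jaw 90.0 | shift [ 0.0104 -0.0056] dz 0.0014 turn 0.001 j6 -1.86 w 0.06 F [ 0.6 -0.   0.7] t 15.0
```

```bash

python3 -m jog '[[[0.4,0.0104,-0.0056,0.001,0],[0.4,0,0,0,0]]]'| grep -E "posi|ft_"
python3 -c "
from bd import *
to('riser',.138,-.07,90,.1); bscene()"
```

```text
position: [0.6747, -0.393, 0.1013]
ft_force: [0.1, -0.9, -0.4]
cur [ 0.1393 -0.0705] z 0.1013 jaw 89.9 | shift [-0.001   0.0009] dz -0.0013 turn 0.001 j6 -1.86 w 0.0599 F [ 0.1 -0.9 -0.4] t 15.2
813 ((75.20294189453125, -75.74584197998047), (129.4395751953125, 105.36428833007812), 0.046979449689388275)
```

```bash

python3 -m jog '[[[0.4,-0.002,0.0006,-0.018,0],[0.4,-0.0077,0.0023,-0.013,0],[0.4,-0.0038,0.0012,-0.004,0],[0.4,0,0,0,0]]]'| grep -E "posi|ft_"
python3 -c "
from bd import *
to('riser',.138,-.07,90,.1)
a,d=snap('scene'); b,e=snap('top')
cv2.imwrite('pics/v3.png',np.hstack([cv2.resize(a[200:400,120:340],(440,400)),cv2.resize(b[140:300,350:500],(375,400))]))
"
```

```text
position: [0.6608, -0.389, 0.0671]
ft_force: [-0.0, -0.5, 1.1]
cur [ 0.1247 -0.0708] z 0.0671 jaw 89.9 | shift [ 0.0129 -0.0031] dz 0.0329 turn 0.001 j6 -1.86 w 0.0595 F [-0.  -0.5  1.1] t 15.8
```

View pics/v3.png

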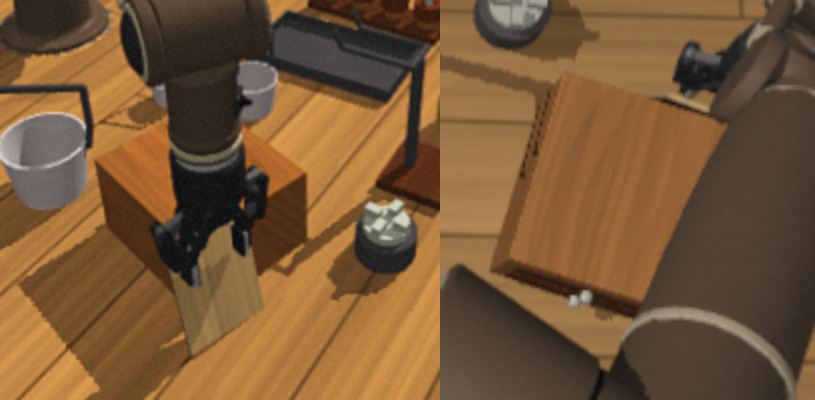

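The board now leans on the riser with its plywood side out (left crop 220,290). I'll fit its plane.

```bash
cat >> bd.py <<'E'
def lean():
    im,d=snap('scene'); X=cloud('scene',d)
    o,a=FR['riser']; a=np.radians(a); M=np.array([[np.cos(a),-np.sin(a)],[np.sin(a),np.cos(a)]])
    P=X.copy(); P[...,:2]=(X[...,:2]-o)@M; v,u=np.indices(d.shape)
    m=(im[...,0]>45)&(P[...,0]>.098)&(P[...,0]<.19)&(abs(P[...,1]+.07)<.1)&(P[...,2]>.008)&(P[...,2]<.15)&(u>150)&(u<330)&(v>250)
    n,l,st,c=cv2.connectedComponentsWithStats(m.astype(np.uint8)); i=1+np.argmax(st[1:,4]); Q=P[l==i]
    A=np.c_[Q[:,1],Q[:,2],np.ones(len(Q))]
    k=np.ones(len(Q),bool)
    for _ in range(5):
        s=np.linalg.lstsq(A[k],Q[k,0],rcond=None)[0]; k=abs(A@s-Q[:,0])<.006
    Q=Q[k]; print(len(k),k.sum(),'x=%.3f*y+%.3f*z+%.4f'%tuple(s),'lean deg',np.degrees(np.arctan(-s[1])).round(1))
    for lo in(.01,.03,.05,.07,.09,.11):
        q=Q[(Q[:,2]>lo)&(Q[:,2]<lo+.02)]
        if len(q): print(lo,len(q),q[:,1].min().round(3),q[:,1].max().round(3),q[:,0].mean().round(3))
    print('zmax',Q[:,2].max().round(3))
E
python3 -c "
from bd import *
lean()"
```

```text
1664 1588 x=0.075*y+-0.273*z+0.1436 lean deg 15.2
0.01 318 -0.127 -0.021 0.132
0.03 324 -0.128 -0.022 0.127
0.05 324 -0.126 -0.022 0.122
0.07 285 -0.126 -0.022 0.116
0.09 200 -0.126 -0.041 0.11
0.11 104 -0.125 -0.033 0.107
zmax 0.128
```

```bash

python3 -m jog '[[[0.4,0.003,-0.001,0.02,0],[0.4,0,0,0.05,0],[0.4,0,0,0.05,0],[1,0,0,0.02,-0.175],[1,-0.01,-0.01,0,-0.175],[1,-0.01,-0.011,0,-0.175],[1,-0.011,-0.012,0,-0.175],[1,0,0,0,-0.175]]]'| grep -E "posi|ft_"
python3 -m jog '[[[1,0,0,0,-0.175],[1,0,0,0,-0.175],[1,0,0,0,-0.175],[1,0,0,0,-0.175],[1,0,0,0,0]]]'| grep -E "posi|ft_"
python3 -c "
from bd import *
to('riser',.105,-.112,0,.13);lean()"
```

```text
position: [0.6398, -0.4276, 0.2329]
ft_force: [-0.2, -0.2, -0.7]
position: [0.6437, -0.4305, 0.2469]
ft_force: [-0.2, -0.4, -0.4]
cur [ 0.1205 -0.1154] z 0.2469 jaw -3.1 | shift [-0.0138  0.0078] dz -0.1169 turn 0.055 j6 -0.28 w 0.0854 F [-0.2 -0.4 -0.4] t 17.6
2065 2062 x=0.076*y+-0.278*z+0.1439 lean deg 15.5
0.01 320 -0.128 -0.022 0.133
0.03 319 -0.126 -0.022 0.127
0.05 350 -0.127 -0.022 0.122
0.07 336 -0.126 -0.021 0.116
0.09 355 -0.125 -0.021 0.11
0.11 351 -0.125 -0.02 0.105
zmax 0.129
```

Board stable. Go down in stages and grip the flank.

```bash

python3 -m jog '[[[1,-0.0138,0.0078,-0.03,0.055],[1,0,0,-0.05,0],[1,0,0,0,0]]]'| grep -E "posi|ft_"
python3 -c "
from bd import *
to('riser',.105,-.112,0,.056)"
```

```text
position: [0.6312, -0.4237, 0.1703]
ft_force: [-0.6, 0.2, -0.7]
cur [ 0.1065 -0.1125] z 0.1703 jaw 0.6 | shift [-0.0013  0.001 ] dz -0.1143 turn -0.011 j6 -0.35 w 0.0851 F [-0.6  0.2 -0.7] t 18.0
```

```bash

python3 -m jog '[[[1,0,0,-0.04,-0.01],[1,0,0,-0.04,0],[1,0,0,-0.034,0],[1,0,0,0,0]]]'| grep -E "posi|ft_"
python3 -m jog '[[[-1,0,0,0,0],[-1,0,0,0,0],[-1,0,0,0,0],[-1,0,0,0,0],[-1,0,0,0,0],[-1,0,0,0,0]]]' 60| grep -E "posi|ft_|wid"
python3 -c "
from bd import *
to('riser',.105,-.112,0,.056); lean()"
```

```text
position: [0.6383, -0.4289, 0.0676]
ft_force: [0.2, 0.3, -0.7]
position: [0.6445, -0.4334, 0.0796]
ft_force: [0.6, -0.5, -0.6]
gripper_width: 0.0042
cur [ 0.1221 -0.118 ] z 0.0796 jaw 0.5 | shift [-0.0146  0.0107] dz -0.0236 turn -0.009 j6 -0.34 w 0.0042 F [ 0.6 -0.5 -0.6] t 19.2
1470 1443 x=-0.013*y+-0.068*z+0.1289 lean deg 3.9
0.01 234 -0.128 -0.021 0.129
0.03 247 -0.127 -0.022 0.127
0.05 254 -0.127 -0.023 0.126
0.07 262 -0.127 -0.022 0.125
0.09 235 -0.127 -0.022 0.123
0.11 165 -0.129 -0.021 0.122
zmax 0.14
```

```bash

python3 -m jog '[[[-1,0,0,0.02,0],[-1,0,0,0.03,0],[-1,0,0,0.04,0],[-1,0,0,0.04,0],[-1,0,0,0,0]]]'| grep -E "posi|ft_|wid"
python3 -c "
from bd import *
to('riser',.105,-.112,0,.056)
a,d=snap('scene')
cv2.imwrite('pics/v4.png',cv2.resize(a[170:370,120:340],(660,600)))
"
```

```text
position: [0.6429, -0.4324, 0.216]
ft_force: [0.1, 0.2, -0.5]
gripper_width: 0.0047
cur [ 0.1203 -0.1175] z 0.216 jaw 0.5 | shift [-0.013   0.0098] dz -0.16 turn -0.010 j6 -0.35 w 0.0047 F [ 0.1  0.2 -0.5] t 19.9
```

View pics/v4.png

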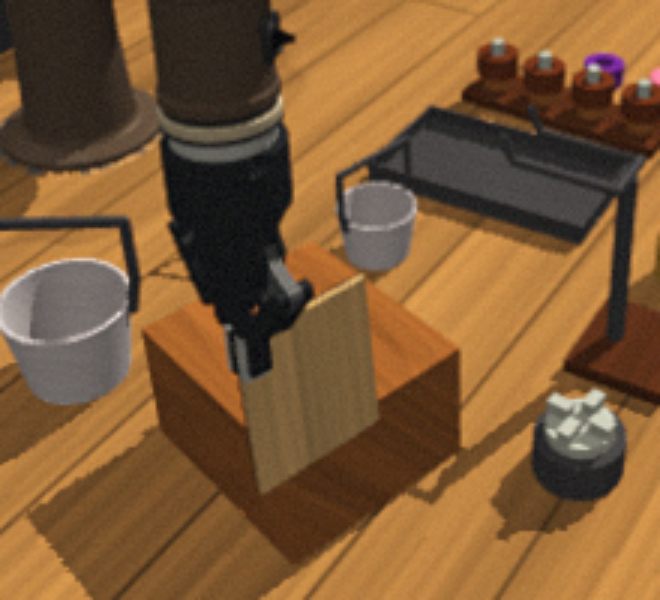

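Board is held upright and level (crop 315,390). I'll carry it over the riser, with the bottom edge at riser x ≈ -50 mm.

```bash

python3 -m jog '[[[-1,0,0,0.025,0],[-1,-0.0283,0.0242,0,0],[-1,-0.0283,0.0242,0,0],[-1,-0.0283,0.0242,0,0],[-1,-0.0283,0.0242,0,0],[-1,-0.0283,0.0242,0,0],[-1,0,0,0,0]]]'| grep -E "posi|ft_|wid"
python3 -c "
from bd import *
to('riser',-.05,-.043,0,.202)"
```

```text
position: [0.487, -0.301, 0.2226]
ft_force: [0.6, -0.3, -0.4]
gripper_width: 0.0049
cur [-0.0672 -0.0371] z 0.2226 jaw 0.5 | shift [ 0.0147 -0.0106] dz -0.0206 turn -0.009 j6 -0.32 w 0.0049 F [ 0.6 -0.3 -0.4] t 20.9
```

```bash

python3 -m jog '[[[-1,0.0147,-0.0106,-0.008,0],[-1,0,0,-0.006,0],[-1,0,0,0,0]]]'| grep -E "posi|ft_|wid"
python3 -m jog '[[[-1,0,0,-0.003,0],[-1,0,0,-0.003,0]]]'| grep -E "posi|ft_|wid"
python3 -m jog '[[[-1,0,0,-0.003,0],[-1,0,0,-0.003,0]]]'| grep -E "posi|ft_|wid"
python3 -c "
from bd import *
to('riser',-.05,-.043,0,.202)"
```

```text
position: [0.5006, -0.311, 0.2052]
ft_force: [-0.0, -0.1, -0.5]
gripper_width: 0.0052
position: [0.5006, -0.3111, 0.199]
ft_force: [-1.2, 1.0, 10.8]
gripper_width: 0.0049
position: [0.5014, -0.3116, 0.1989]
ft_force: [-3.3, 3.3, 11.3]
gripper_width: 0.0049
cur [-0.0502 -0.0431] z 0.1989 jaw 0.5 | shift [0.0002 0.    ] dz 0.0031 turn -0.009 j6 -0.32 w 0.0049 F [-3.3  3.3 11.3] t 21.7
```

```bash

python3 -m jog '[[[-0.4,0,0,0,0],[-0.4,0,0,0,0],[-0.4,0.005,-0.0015,0,0],[-0.4,0.0096,-0.0029,0,0],[-0.4,0.0096,-0.0029,0,0],[-0.4,0.0096,-0.0029,0,0],[-0.4,0,0,0,0]]]'| grep -E "posi|ft_|wid"
python3 -c "
from bd import *
to('riser',-.05,-.043,0,.202)
a,d=snap('scene')
cv2.imwrite('pics/v5.png',cv2.resize(a[170:370,120:340],(660,600)))
"
```

```text
position: [0.5389, -0.3231, 0.1991]
ft_force: [-0.3, -0.3, -0.0]
gripper_width: 0.0253
cur [-0.0111 -0.0431] z 0.1991 jaw 0.5 | shift [-0.0372  0.0115] dz 0.0029 turn -0.009 j6 -0.3 w 0.0253 F [-0.3 -0.3 -0. ] t 22.6
```

View pics/v5.png

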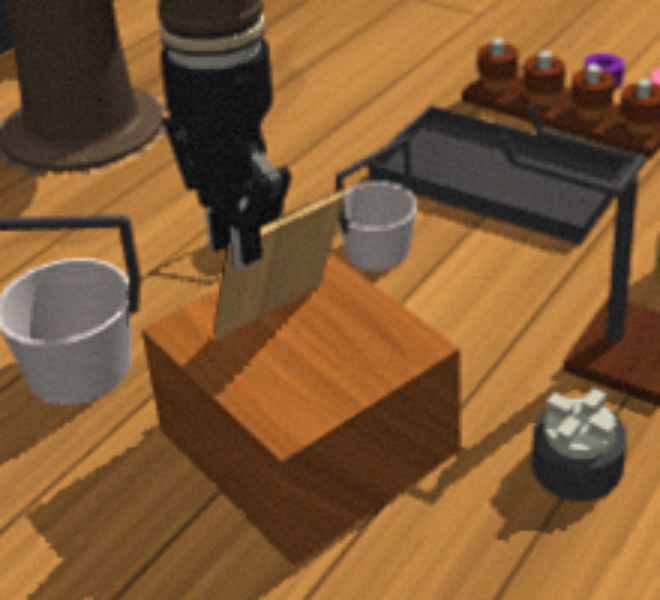

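```bash

python3 -m jog '[[[1,0,0,0,0],[1,0.005,-0.0015,0,0],[1,0.009,-0.0027,-0.02,0],[1,0.009,-0.0027,-0.02,0],[1,0.009,-0.0027,-0.02,0],[1,0.003,-0.001,-0.015,0],[1,0,0,-0.01,0],[1,0,0,0,0]]]'| grep -E "posi|ft_|wid"
python3 -c "
from bd import *
to('riser',.024,-.043,0,.202)
a,d=snap('scene')
cv2.imwrite('pics/v6.png',cv2.resize(a[170:370,120:340],(440,400)))
"
```

```text
position: [0.5731, -0.3325, 0.1042]
ft_force: [0.7, -0.6, -0.2]
gripper_width: 0.0853
cur [ 0.0244 -0.0422] z 0.1042 jaw 0.5 | shift [-0.0006 -0.0006] dz 0.0978 turn -0.009 j6 -0.28 w 0.0853 F [ 0.7 -0.6 -0.2] t 23.6
```

View pics/v6.png

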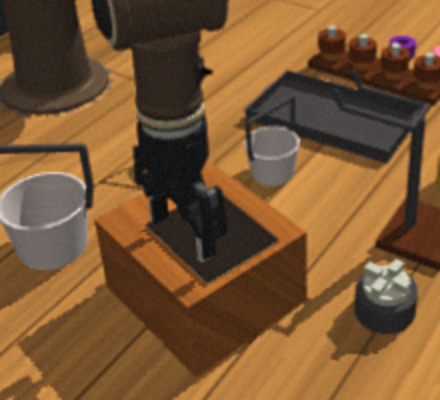

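Board lies flat, dark grit up (210,230). Lift away and measure it.

```bash

python3 -m jog '[[[1,0,0,0.05,0],[1,0,0,0.05,0],[1,0,0,0.05,0],[1,-0.02,0.04,0.02,0],[1,-0.02,0.05,0,0],[1,-0.02,0.05,0,0],[1,-0.02,0.05,0,0],[1,0,0.05,0,0]]]'| grep -E "posi|ft_|wid"
python3 - <<'E'
from h import *
im,d=snap('scene'); X=cloud('scene',d); H=X[...,2]
v,u=np.indices(H.shape)
m=(H>.12)&(H<.135)&(im[...,2]<75)&(u>150)&(u<320)&(v>240)
m=cv2.morphologyEx(m.astype(np.uint8),cv2.MORPH_OPEN,np.ones((3,3)))>0
o,a=FR['riser']; a=np.radians(a); M=np.array([[np.cos(a),-np.sin(a)],[np.sin(a),np.cos(a)]])
P=((X[m][:,:2]-o)@M*1000).astype(np.float32); print(m.sum(),cv2.minAreaRect(P),np.median(H[m]))
# current pail bar, top cam
im,d=snap('top'); X=cloud('top',d); H=X[...,2]; v,u=np.indices(H.shape)
cv2.imwrite('pics/t2.png',im)
m=(H>.112)&(H<.13)&(u>285)&(u<350)&(v>225)&(v<285); print('bar',m.sum(),cv2.minAreaRect((X[m][:,:2]*1000).astype(np.float32)))
to('stand',.102,0,90,.2); to('stand',-.102,0,90,.2)
E
```

```text
position: [0.4924, -0.0912, 0.2905]
ft_force: [0.2, 1.3, 0.3]
gripper_width: 0.0852
1549 ((-44.81141662597656, -3.6790542602539062), (270.3334045410156, 106.4937973022461), 1.2215906381607056) 0.12663934378554673
bar 92 ((500.125732421875, -20.340187072753906), (101.89486694335938, 7.778660774230957), 77.54753875732422)
cur [ 0.4162 -0.0332] z 0.2907 jaw 72.0 | shift [0.025  0.3149] dz -0.0907 turn 0.314 j6 0.06 w 0.0853 F [0.4 0.2 0.9] t 24.8
cur [ 0.4162 -0.0332] z 0.2907 jaw 72.0 | shift [0.0196 0.5189] dz -0.0907 turn 0.314 j6 0.06 w 0.0853 F [0.4 0.2 0.9] t 24.8
```

```bash

python3 -m jog '[[[1,0.004,0.036,0,0.035],[1,0.004,0.036,0,0.035],[1,0,0,-0.05,0],[1,0,0,-0.05,0],[1,0,0,0,0]]]'| grep -E "posi|ft_|wid"
python3 - <<'E'
from h import *
im,d=load('scene'); X=cloud('scene',d); H=X[...,2]
v,u=np.indices(H.shape)
m=(H>.122)&(H<.135)&(im[...,2]<75)&(u>150)&(u<320)&(v>240)
m=cv2.morphologyEx(m.astype(np.uint8),cv2.MORPH_OPEN,np.ones((3,3)))
n,l,st,c=cv2.connectedComponentsWithStats(m);i=1+np.argmax(st[1:,4])
o,a=FR['riser']; a=np.radians(a); M=np.array([[np.cos(a),-np.sin(a)],[np.sin(a),np.cos(a)]])
P=((X[l==i][:,:2]-o)@M*1000).astype(np.float32); print(st[i,4],cv2.minAreaRect(P),np.percentile(H[l==i],[5,50,95]))
FR['w']=((0,0),0); to('w',.5,-.0203,-12.5,.072)
im,d=snap('top'); X=cloud('top',d); H=X[...,2]; v,u=np.indices(H.shape)
m=(H>.112)&(H<.13)&(u>285)&(u<350)&(v>210)&(v<285)&(im.max(-1)<90); print('bar',m.sum(),X[m].mean(0))
im,d=snap('scene'); X=cloud('scene',d);H=X[...,2]
v,u=np.indices(H.shape)
m=(H>.113)&(H<.127)&(X[...,0]>.40)&(X[...,0]<.56)&(X[...,1]>-.09)&(X[...,1]<.05);print('bar scene',m.sum(),cv2.minAreaRect((X[m][:,:2]*1000).astype(np.float32)))
cv2.imwrite('pics/v7.png',cv2.resize(im[180:300,180:300],(480,480)))
E
```

```text
position: [0.5056, -0.0169, 0.1963]
ft_force: [0.2, 0.4, 0.3]
gripper_width: 0.0854
1536 ((24.06976318359375, -1.8247795104980469), (104.66526794433594, 131.58193969726562), 89.62479400634766) [0.12464112 0.12664    0.12867167]
cur [ 0.5056 -0.0169] z 0.1963 jaw -12.3 | shift [-0.0056 -0.0034] dz -0.1243 turn -0.003 j6 0.14 w 0.0854 F [0.2 0.4 0.3] t 25.4
bar 63 [ 0.4983705  -0.02287181  0.12264654]
bar scene 81 ((499.3050231933594, -24.37421417236328), (101.92577362060547, 10.291922569274902), 78.37572479248047)
```

View pics/v7.png

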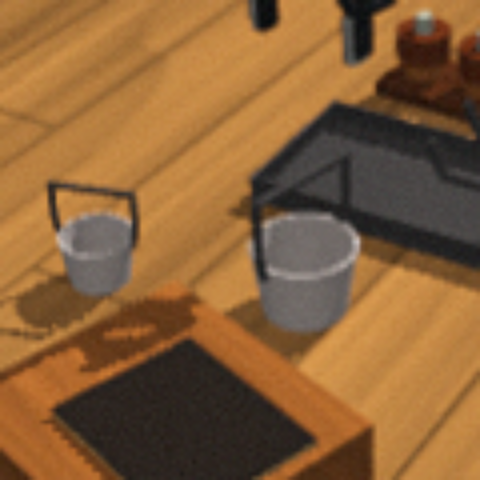

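The board centre is at (24,-2) mm in the riser frame, well within limits. The pail has been knocked about 36 mm and its bar is now at (0.4995,-0.023). I'll grip it there.

```bash

python3 -m jog '[[[1,-0.006,-0.006,-0.04,0],[1,0,0,-0.03,0],[1,0,0,0,0]]]'| grep -E "posi|ft_|wid"
python3 -c "
from h import *
FR['w']=((0,0),0); to('w',.4995,-.023,-12,.072)"
```

```text
position: [0.5128, -0.026, 0.1403]
ft_force: [0.5, -0.1, 1.0]
gripper_width: 0.0851
cur [ 0.5128 -0.026 ] z 0.1403 jaw -12.4 | shift [-0.0133  0.003 ] dz -0.0683 turn 0.007 j6 0.14 w 0.0851 F [ 0.5 -0.1  1. ] t 25.9
```

```bash

python3 -m jog '[[[1,-0.013,0.003,-0.01,0],[1,-0.002,0,-0.02,0],[1,-0.002,0,-0.02,0],[1,0,0,0,0]]]'| grep -E "posi|ft_|wid"
python3 -c "
from h import *
FR['w']=((0,0),0); to('w',.4995,-.023,-12,.072)"
```

```text
position: [0.5005, -0.0236, 0.0977]
ft_force: [1.0, -0.5, 0.5]
gripper_width: 0.0852
cur [ 0.5005 -0.0236] z 0.0977 jaw -12.4 | shift [-0.001   0.0006] dz -0.0257 turn 0.008 j6 0.15 w 0.0852 F [ 1.  -0.5  0.5] t 26.4
```

```bash

python3 -m jog '[[[1,-0.002,0,-0.012,0],[1,-0.002,0,-0.012,0],[1,0,0,0,0]]]'| grep -E "posi|ft_|wid"
python3 -m jog '[[[-1,0,0,0,0],[-1,0,0,0,0],[-1,0,0,0,0],[-1,0,0,0,0],[-1,0,0,0,0],[-1,0,0,0,0]]]' 60| grep -E "posi|ft_|wid"
python3 -m jog '[[[-1,0,0,0.02,0],[-1,0,0,0.03,0],[-1,0,0,0,0]]]'| grep -E "posi|ft_|wid"
python3 -c "
from h import *
FR['w']=((0,0),0); to('w',.4995,-.023,-12,.072)
im,d=snap('top'); X=cloud('top',d); H=X[...,2]; 
im,d=snap('scene'); Y=cloud('scene',d)
for X in(X,Y):
  H=X[...,2]; m=(H>.08)&(H<.14)&(X[...,0]>.40)&(X[...,0]<.58)&(X[...,1]>-.12)&(X[...,1]<.08);print(m.sum(),np.percentile(X[m],[2,50,98],axis=0).round(3).tolist())
cv2.imwrite('pics/v8.png',cv2.resize(im[140:300,170:330],(480,480)))
"
```

```text
position: [0.4984, -0.0237, 0.0753]
ft_force: [-0.3, -0.3, -1.4]
gripper_width: 0.0858
position: [0.4999, -0.0239, 0.0763]
ft_force: [0.4, 1.0, -1.8]
gripper_width: 0.0059
position: [0.4972, -0.0236, 0.1252]
ft_force: [-0.0, -0.3, -1.3]
gripper_width: 0.0059
cur [ 0.4972 -0.0236] z 0.1252 jaw -12.4 | shift [0.0023 0.0006] dz -0.0532 turn 0.008 j6 0.14 w 0.0059 F [-0.  -0.3 -1.3] t 27.9
29 [[0.456, -0.043, 0.082], [0.462, -0.031, 0.107], [0.469, 0.01, 0.112]]
419 [[0.454, -0.07, 0.081], [0.494, -0.014, 0.097], [0.533, 0.022, 0.134]]
```

View pics/v8.png

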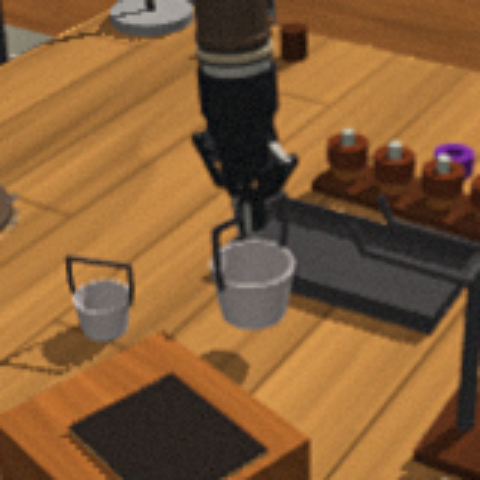

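```bash

python3 -m jog '[[[-1,0,0,0.04,0.076],[-1,0,0,0.036,0.076],[-1,0.03,-0.009,0,0.076],[-1,0.03,-0.009,0,0],[-1,0,0,0,0],[-1,0,0,0,0]]]'| grep -E "posi|ft_|wid"
python3 -c "
from h import *
to('hook',-.182,0,0,.201)"
```

```text
position: [0.5462, -0.0404, 0.188]
ft_force: [0.1, 0.4, -2.2]
gripper_width: 0.0058
cur [-0.1958  0.003 ] z 0.188 jaw 0.4 | shift [ 0.0139 -0.0028] dz 0.013 turn -0.006 j6 -0.15 w 0.0058 F [ 0.1  0.4 -2.2] t 28.8
```

```bash

python3 -m jog '[[[-1,0,-0.003,0.013,0],[-1,0.008,0,0,0],[-1,0,0,0,0],[-1,0,0,0,0]]]'| grep -E "posi|ft_|wid"
python3 - <<'E'
from h import *
to('hook',-.182,0,0,.201)
for n in('top','scene'):
  im,d=snap(n); X=cloud(n,d);H=X[...,2]
  m=(H>.19)&(H<.26)&(X[...,0]>.61)&(X[...,0]<.8)&(X[...,1]>-.1)&(X[...,1]<.03); print(n,'prongs',m.sum(),X[m].min(0).round(3),X[m].max(0).round(3))
  for lo,hi in((.61,.65),(.65,.7),(.7,.73)):
    k=m&(X[...,0]>lo)&(X[...,0]<hi); 
    L=k&(X[...,1]>-.04); R=k&(X[...,1]<-.04); print(lo,X[L].mean(0).round(3),X[R].mean(0).round(3),np.percentile(H[k],[5,95]).round(3))
  m=(H>.15)&(H<.26)&(X[...,0]>.5)&(X[...,0]<.6)&(X[...,1]>-.12)&(X[...,1]<.05); print('pail',m.sum(),X[m].min(0).round(3),X[m].max(0).round(3))
a=cv2.resize(im[150:290,200:360],(640,560)); cv2.imwrite('pics/v9.png',a)
E
```

```text
position: [0.5524, -0.0429, 0.2007]
ft_force: [0.4, 0.4, -1.8]
gripper_width: 0.006
cur [-0.1897  0.0005] z 0.2007 jaw 0.4 | shift [ 0.0077 -0.0004] dz 0.0003 turn -0.007 j6 -0.16 w 0.006 F [ 0.4  0.4 -1.8] t 29.2
top prongs 295 [ 0.634 -0.071  0.192] [ 0.753 -0.009  0.224]
0.61 [ 0.638 -0.016  0.22 ] [nan nan nan] [0.214 0.224]
0.65 [ 0.69  -0.012  0.202] [ 0.684 -0.069  0.204] [0.199 0.207]
0.7 [ 0.715 -0.012  0.204] [ 0.715 -0.068  0.203] [0.2   0.207]
pail 73 [ 0.508 -0.09   0.155] [ 0.551 -0.004  0.249]
scene prongs 327 [ 0.631 -0.077  0.19 ] [ 0.753 -0.009  0.226]
0.61 [ 0.639 -0.016  0.211] [ 0.641 -0.073  0.211] [0.199 0.223]
0.65 [ 0.676 -0.016  0.201] [ 0.676 -0.072  0.201] [0.197 0.204]
0.7 [ 0.716 -0.015  0.201] [ 0.715 -0.071  0.201] [0.197 0.204]
pail 767 [ 0.507 -0.097  0.15 ] [0.592 0.008 0.259]<stdin>:8: RuntimeWarning: Mean of empty slice.
  ret = um.true_divide(
```

View pics/v9.png

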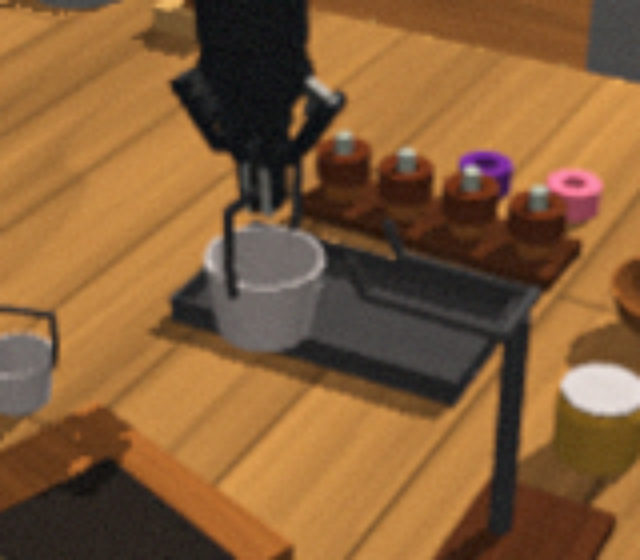

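```bash

python3 -m jog '[[[-1,0.01,0,0.002,0],[-1,0.01,0,0.002,0],[-1,0.01,0,0.001,0],[-1,0.01,0,0.001,0],[-1,0,0,0,0]]]'| grep -E "posi|ft_|wid"
python3 -c "
from h import *
to('hook',-.075,0,0,.201)"
```

```text
position: [0.596, -0.0429, 0.207]
ft_force: [-0.3, -0.1, -1.2]
gripper_width: 0.0059
cur [-1.46e-01 -1.00e-04] z 0.207 jaw 0.4 | shift [0.071  0.0009] dz -0.006 turn -0.007 j6 -0.15 w 0.0059 F [-0.3 -0.1 -1.2] t 30.0
```

```bash

python3 -m jog '[[[-1,0,0,-0.005,0],[-1,0.01,0,0,0],[-1,0.01,0,0,0],[-1,0.01,0,0,0],[-1,0,0,0,0]]]'| grep -E "posi|ft_|wid"
python3 -m jog '[[[-1,0.01,0,0,0],[-1,0.01,0,0,0],[-1,0.01,0,0,0],[-1,0.008,0,0,0],[-1,0,0,0,0]]]'| grep -E "posi|ft_|wid"
python3 -c "
from h import *
to('hook',-.075,0,0,.166)"
```

```text
position: [0.6277, -0.0428, 0.201]
ft_force: [0.1, -0.2, -0.9]
gripper_width: 0.0056
position: [0.6686, -0.0428, 0.201]
ft_force: [0.3, 0.4, -1.6]
gripper_width: 0.0058
cur [-0.0734 -0.0009] z 0.201 jaw 0.4 | shift [-0.0016  0.0009] dz -0.035 turn -0.007 j6 -0.13 w 0.0058 F [ 0.3  0.4 -1.6] t 31.2
```

```bash

python3 -m jog '[[[-1,-0.001,0,-0.01,0],[-1,-0.001,0,-0.01,0],[-1,-0.001,0,-0.008,0],[-1,0,0,-0.003,0],[-1,0,0,-0.003,0]]]'| grep -E "posi|ft_|wid"
python3 -m jog '[[[-1,0,0,-0.003,0],[-1,0,0,-0.003,0]]]'| grep -E "posi|ft_|wid"
python3 -c "
from h import *
to('hook',-.075,0,0,.1643)"
```

```text
position: [0.6636, -0.0427, 0.1635]
ft_force: [-0.3, -0.4, -1.4]
gripper_width: 0.0061
position: [0.6638, -0.0427, 0.1629]
ft_force: [-6.9, -0.0, 10.2]
gripper_width: 0.0057
cur [-0.0782 -0.0008] z 0.1629 jaw 0.4 | shift [0.0032 0.0008] dz 0.0014 turn -0.007 j6 -0.13 w 0.0057 F [-6.9 -0.  10.2] t 32.1
```

Bar rests on the prongs at the expected height. I'll open slowly, rise and check.

```bash

python3 -m jog '[[[-0.8,0,0,0.0005,0],[-0.5,0,0,0,0],[-0.2,0,0,0,0],[0.2,0,0,0,0],[0.4,0,0,0,0],[0.4,0,0,0.03,0],[0.4,0,0,0.05,0],[0.4,0,0,0.05,0]]]' 30| grep -E "posi|ft_|wid"
python3 -m jog '[[[1,0,0,0.03,0],[1,-0.02,0.05,0,0.15],[1,-0.02,0.05,0,0.15],[1,-0.02,0.05,0,0.01],[1,-0.02,0.05,0,0],[1,-0.01,0.05,0,0],[1,0,0.05,0,0],[1,0,0,0,0]]]' 30| grep -E "posi|ft_|wid"
python3 - <<'E'
from h import *
b,_=snap('top'); im,d=snap('scene'); X=cloud('scene',d);H=X[...,2]
m=(H>.195)&(H<.225)&(X[...,0]>.645)&(X[...,0]<.69)&(X[...,1]>-.11)&(X[...,1]<.03); k=m&((X[...,1]<-.078)|(X[...,1]>-.008)|((X[...,1]<-.025)&(X[...,1]>-.06)))
print('bar',k.sum(),X[k].mean(0).round(4),X[m].min(0).round(3),X[m].max(0).round(3))
to('stand',-.102,0,90,.2); to('stand',.102,0,90,.2)
cv2.imwrite('pics/v10.png',np.hstack([cv2.resize(im[150:310,240:400],(400,400)),cv2.resize(b[110:250,150:360],(400,267)) if 0 else cv2.copyMakeBorder(cv2.resize(b[110:300,150:360],(400,362)),0,38,0,0,0)]))
E
```

```text
position: [0.6605, -0.0424, 0.2901]
ft_force: [-0.2, 0.9, 0.6]
gripper_width: 0.0597
position: [0.5703, 0.2646, 0.3284]
ft_force: [-0.4, -0.4, -0.1]
gripper_width: 0.0853
bar 65 [ 0.6635 -0.0498  0.2078] [ 0.646 -0.094  0.195] [0.689 0.01  0.214]
cur [0.0685 0.0535] z 0.3284 jaw 107.6 | shift [-0.058  0.169] dz -0.1284 turn -0.307 j6 0.05 w 0.0853 F [-0.4  0.3 -1.1] t 34.2
cur [0.0685 0.0535] z 0.3284 jaw 107.6 | shift [-0.0526 -0.0349] dz -0.1284 turn -0.307 j6 0.05 w 0.0853 F [-0.4  0.3 -1.1] t 34.2
```

View pics/v10.png

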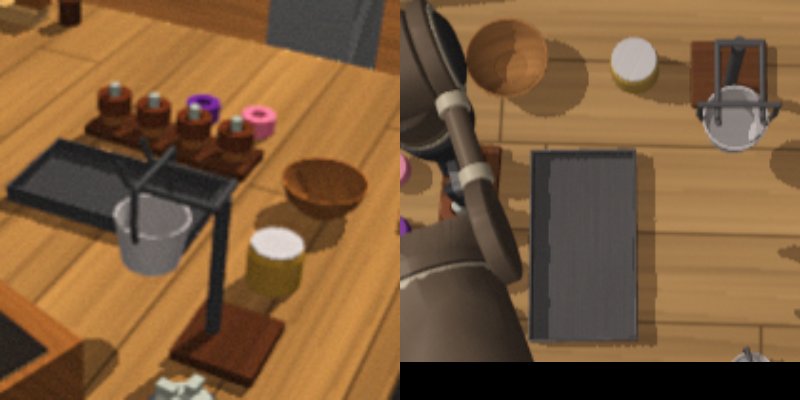

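Pail hangs on both prongs, with the bar at (0.6635, ~-0.043, 0.208). Now the rolls.

```bash
sed -i "s/'tray':((.511,.162),-87.8),'stand':((.5155,.3285),-88.5)/'tray':((.511,.162),2.2),'stand':((.5154,.3283),-1.4)/" h.py
python3 -m jog '[[[1,0.007,0.009,0,0.173],[1,0.007,0.009,0,0.173],[1,0.007,0.009,0,0.173],[1,0.007,0.009,-0.03,0.173],[1,0.007,0.009,-0.03,0.173],[1,0.007,0.009,-0.03,0.173],[1,0,0,-0.03,0.173],[1,0,0,0,0]]]'| grep -E "posi|ft_|wid"
python3 -c "
from h import *
to('stand',.102,0,90,.015)"
```

```text
position: [0.6185, 0.3004, 0.2061]
ft_force: [-0.2, -0.1, -0.5]
gripper_width: 0.0851
cur [ 0.1037 -0.0254] z 0.2061 jaw 91.1 | shift [-0.0011  0.0255] dz -0.1911 turn -0.019 j6 -1.23 w 0.0851 F [-0.2 -0.1 -0.5] t 35.2
```

```bash

python3 -m jog '[[[1,-0.001,0.0255,-0.03,-0.019],[1,0,0,-0.03,0],[1,0,0,-0.03,0],[1,0,0,0,0]]]'| grep -E "posi"
python3 -c "
from h import *
to('stand',.102,0,90,.014)"
```

```text
position: [0.6237, 0.3231, 0.1225]
cur [ 0.1084 -0.0026] z 0.1225 jaw 88.9 | shift [-0.0063  0.0027] dz -0.1085 turn 0.019 j6 -1.16 w 0.0856 F [ 0.2 -0.7 -1. ] t 35.7
```

```bash

python3 -m jog '[[[1,-0.0075,0.002,-0.022,0],[1,-0.001,0,-0.022,0.01],[1,-0.001,0,-0.022,0],[1,-0.001,0,-0.02,0],[1,0,0,-0.015,0],[1,0,0,0,0]]]'| grep -E "posi|ft_"
python3 -c "
from h import *
to('stand',.102,0,90,.014)"
```

```text
position: [0.6203, 0.3253, 0.0259]
ft_force: [-0.3, -0.2, 0.3]
cur [ 0.1049 -0.0004] z 0.0259 jaw 89.2 | shift [-0.0029  0.0005] dz -0.0119 turn 0.015 j6 -1.18 w 0.0854 F [-0.3 -0.2  0.3] t 36.5
```

```bash

python3 -m jog '[[[1,-0.003,0,-0.012,0],[-1,0,0,0,0],[-1,0,0,0,0],[-1,0,0,0,0],[-1,0,0,0,0],[-1,0,0,0,0]]]' 40| grep -E "posi|ft_|wid"
python3 -m jog '[[[-1,0,0,0.02,0],[-1,0,0,0.03,0],[-1,0,0,0.03,0],[-1,0,0,0.01,0],[-1,0,0,0,0]]]'| grep -E "posi|ft_|wid"
python3 -c "
from h import *
to('tray',.093,0,90,.06)"
```

```text
position: [0.6196, 0.3267, 0.0165]
ft_force: [1.0, 0.2, -0.1]
gripper_width: 0.0533
position: [0.6198, 0.3269, 0.1127]
ft_force: [0.3, -0.5, -0.9]
gripper_width: 0.0535
cur [0.1151 0.1606] z 0.1127 jaw 85.6 | shift [-0.0159 -0.1613] dz -0.0527 turn 0.077 j6 -1.16 w 0.0535 F [ 0.3 -0.5 -0.9] t 37.8
```

```bash

python3 -m jog '[[[-1,-0.004,-0.04,0,0.038],[-1,-0.004,-0.04,0,0.038],[-1,-0.004,-0.04,0,0],[-1,-0.004,-0.036,-0.02,0],[-1,0,0,-0.02,0],[-1,0,0,0,0]]]' | grep -E "posi|ft_|wid"
python3 -c "
from h import *
to('tray',.093,0,90,-.0145)"
```

```text
position: [0.5979, 0.1654, 0.0655]
ft_force: [-0.3, -0.5, -0.3]
gripper_width: 0.0533
cur [0.0869 0.    ] z 0.0655 jaw 90.1 | shift [0.0061 0.0002] dz -0.08 turn -0.003 j6 -1.52 w 0.0533 F [-0.3 -0.5 -0.3] t 38.6
```

```bash

python3 -m jog '[[[-1,0.005,0,-0.02,0],[-1,-0.001,0,-0.02,0],[-1,-0.001,0,-0.018,0],[-1,0,0,-0.012,0],[-1,0,0,0,0]]]' | grep -E "posi|ft_|wid"
python3 -c "
from h import *
to('tray',.093,0,90,-.0145)"
python3 -m jog '[[[-1,0,0,-0.004,0],[-1,0,0,-0.004,0]]]' | grep -E "posi|ft_|wid"
python3 -m jog '[[[-1,0,0,-0.003,0],[-1,0,0,-0.003,0]]]' | grep -E "posi|ft_|wid"
```

```text
position: [0.6004, 0.1668, -0.0076]
ft_force: [-0.8, -0.7, -1.0]
gripper_width: 0.0532
cur [0.0895 0.0013] z -0.0076 jaw 90.3 | shift [ 0.0036 -0.0012] dz -0.0069 turn -0.005 j6 -1.54 w 0.0532 F [-0.8 -0.7 -1. ] t 39.2
position: [0.6018, 0.1671, -0.0147]
ft_force: [-0.2, 0.7, -0.3]
gripper_width: 0.0537
position: [0.6019, 0.1673, -0.016]
ft_force: [-10.4, -3.2, 22.5]
gripper_width: 0.0532
```

```bash

python3 -m jog '[[[0.6,0,0,0.001,0],[0.6,0,0,0,0],[0.6,0,0,0,0],[0.6,0,0,0.03,0],[0.6,0,0,0.04,0],[1,0,0,0.04,0],[1,-0.013,0.04,0,-0.032],[1,-0.013,0.04,0,-0.032]]]' 30| grep -E "posi|ft_|wid"
python3 -m jog '[[[1,-0.013,0.04,0,0],[1,-0.013,0.04,0,0],[1,0,0,0,0]]]'| grep -E "posi|ft_|wid"
python3 -c "
from h import *
to('stand',.034,0,90,.0165)"
```

```text
position: [0.5775, 0.2462, 0.0984]
ft_force: [0.7, -0.0, -0.9]
gripper_width: 0.0855
position: [0.5498, 0.3311, 0.0984]
ft_force: [0.0, -0.2, 0.0]
gripper_width: 0.0856
cur [0.0344 0.0036] z 0.0984 jaw 90.0 | shift [-0.0004 -0.0036] dz -0.0819 turn 0.000 j6 -1.13 w 0.0856 F [ 0.  -0.2  0. ] t 41.1
```

```bash

python3 -m jog '[[[1,-0.001,-0.0035,-0.022,0],[1,-0.001,0,-0.022,0],[1,-0.001,0,-0.02,0],[1,-0.001,0,-0.01,0],[1,0,0,0,0]]]'| grep -E "posi|ft_"
python3 -c "
from h import *
to('stand',.034,0,90,.0165)"
```

```text
position: [0.5465, 0.3253, 0.0212]
ft_force: [-0.6, 0.2, -0.2]
cur [ 0.0311 -0.0023] z 0.0212 jaw 90.0 | shift [0.0029 0.0022] dz -0.0047 turn 0.001 j6 -1.15 w 0.0852 F [-0.6  0.2 -0.2] t 41.7
```

```bash

python3 -m jog '[[[1,0.003,0.002,-0.005,0],[-1,0,0,0,0],[-1,0,0,0,0],[-1,0,0,0,0],[-1,0,0,0,0],[-1,0,0,0,0]]]' 40| grep -E "posi|ft_|wid"
python3 -m jog '[[[-1,0,0,0.02,0],[-1,0,0,0.03,0],[-1,0,0,0.03,0],[-1,0,0,0.01,0],[-1,0,0,0,0]]]'| grep -E "posi|ft_|wid"
python3 -c "
from h import *
to('tray',.031,0,90,.06)"
```

```text
position: [0.5523, 0.3286, 0.0193]
ft_force: [0.6, 0.5, -0.8]
gripper_width: 0.0527
position: [0.5525, 0.3288, 0.1153]
ft_force: [-0.3, -0.5, -1.3]
gripper_width: 0.0532
cur [0.0478 0.1651] z 0.1153 jaw 86.4 | shift [-0.0105 -0.1656] dz -0.0553 turn 0.063 j6 -1.14 w 0.0532 F [-0.3 -0.5 -1.3] t 43.1
```

```bash

python3 -m jog '[[[-1,-0.003,-0.041,0,0.032],[-1,-0.003,-0.041,0,0.031],[-1,-0.003,-0.041,0,0],[-1,-0.002,-0.041,-0.02,0],[-1,0,0,-0.02,0],[-1,0,0,0,0]]]' | grep -E "posi|ft_|wid"
python3 -c "
from h import *
to('tray',.031,0,90,-.0115)"
```

```text
position: [0.5358, 0.159, 0.0687]
ft_force: [0.0, 0.1, 0.5]
gripper_width: 0.0529
cur [ 0.0247 -0.0039] z 0.0687 jaw 90.2 | shift [0.0061 0.0042] dz -0.0802 turn -0.003 j6 -1.52 w 0.0529 F [0.  0.1 0.5] t 43.8
```

```bash

python3 -m jog '[[[-1,0.005,0.004,-0.02,0],[-1,-0.001,0,-0.02,0],[-1,-0.001,0,-0.018,0],[-1,0,0,-0.012,0],[-1,0,0,0,0]]]' | grep -E "posi|ft_|wid"
python3 -c "
from h import *
to('tray',.031,0,90,-.0115)"
```

```text
position: [0.5396, 0.1648, -0.0028]
ft_force: [0.0, 0.3, -1.0]
gripper_width: 0.0529
cur [0.0287 0.0017] z -0.0028 jaw 90.3 | shift [ 0.0024 -0.0016] dz -0.0087 turn -0.005 j6 -1.54 w 0.0529 F [ 0.   0.3 -1. ] t 44.5
```

```bash

python3 -m jog '[[[-1,0.001,-0.001,-0.005,0],[-1,0,0,-0.003,0],[-1,0,0,-0.003,0]]]' | grep -E "posi|ft_|wid"
python3 -m jog '[[[0.6,0,0,0,0],[0.6,0,0,0,0],[0.6,0,0,0,0],[0.6,0,0,0.03,0],[0.6,0,0,0.04,0],[1,0,0,0.04,0],[1,-0.015,0.041,0,-0.032],[1,-0.015,0.041,0,-0.032]]]' 30| grep -E "posi|ft_|wid"
python3 -m jog '[[[1,-0.015,0.041,0,0],[1,-0.015,0.041,0,0],[1,0,0,0,0]]]'| grep -E "posi|ft_|wid"
python3 -c "
from h import *
to('stand',-.034,0,90,.0165)"
```

```text
position: [0.5425, 0.1642, -0.0126]
ft_force: [-4.9, 0.2, 19.1]
gripper_width: 0.053
position: [0.5139, 0.2455, 0.102]
ft_force: [0.3, 0.7, -0.0]
gripper_width: 0.0852
position: [0.4825, 0.3323, 0.1035]
ft_force: [0.5, 0.5, 0.0]
gripper_width: 0.0852
cur [-0.033   0.0032] z 0.1035 jaw 90.0 | shift [-0.0011 -0.0032] dz -0.087 turn 0.001 j6 -1.08 w 0.0852 F [0.5 0.5 0. ] t 46.2
```

```bash

python3 -m jog '[[[1,0,-0.001,-0.022,0],[1,0,0,-0.022,0],[1,0,0,-0.02,0],[1,0,0,-0.014,0],[1,0,0,0,0]]]'| grep -E "posi|ft_"
python3 -c "
from h import *
to('stand',-.034,0,90,.0165)"
```

```text
position: [0.4841, 0.3283, 0.024]
ft_force: [-0.0, 0.2, 0.1]
cur [-0.0313 -0.0008] z 0.024 jaw 90.0 | shift [-0.0027  0.0008] dz -0.0075 turn 0.001 j6 -1.1 w 0.0857 F [-0.   0.2  0.1] t 46.8
```

```bash

python3 -m jog '[[[1,-0.003,0.001,-0.008,0],[-1,0,0,0,0],[-1,0,0,0,0],[-1,0,0,0,0],[-1,0,0,0,0],[-1,0,0,0,0]]]' 40| grep -E "posi|ft_|wid"
python3 -m jog '[[[-1,0,0,0.02,0],[-1,0,0,0.03,0],[-1,0,0,0.03,0],[-1,0,0,0.01,0],[-1,0,0,0,0]]]'| grep -E "posi|ft_|wid"
python3 -c "
from h import *
to('tray',-.031,0,90,.06)"
```

```text
position: [0.4837, 0.3306, 0.019]
ft_force: [0.5, 0.1, -1.1]
gripper_width: 0.0532
position: [0.4821, 0.3301, 0.1092]
ft_force: [-0.7, -0.0, -0.4]
gripper_width: 0.0534
cur [-0.0224  0.169 ] z 0.1092 jaw 86.4 | shift [-0.0021 -0.1692] dz -0.0492 turn 0.064 j6 -1.08 w 0.0534 F [-0.7 -0.  -0.4] t 48.2
```

```bash

python3 -m jog '[[[-1,-0.001,-0.041,0,0.032],[-1,0,-0.041,0,0.031],[-1,0,-0.041,0,0],[-1,0,-0.04,-0.02,0],[-1,0,0,-0.02,0],[-1,0,0,0,0]]]' | grep -E "posi|ft_|wid"
python3 -c "
from h import *
to('tray',-.031,0,90,-.0115)"
```

```text
position: [0.475, 0.1609, 0.0605]
ft_force: [-0.2, 0.3, -0.9]
gripper_width: 0.0535
cur [-0.0361  0.0003] z 0.0605 jaw 90.1 | shift [ 0.0051 -0.0001] dz -0.072 turn -0.002 j6 -1.5 w 0.0535 F [-0.2  0.3 -0.9] t 49.0
```

```bash

python3 -m jog '[[[-1,0.005,0,-0.02,0],[-1,-0.001,0,-0.02,0],[-1,-0.001,0,-0.015,0],[-1,0,0,-0.008,0],[-1,0,0,0,0]]]' | grep -E "posi|ft_|wid"
python3 -c "
from h import *
to('tray',-.031,0,90,-.0115)"
python3 -m jog '[[[-1,0,0,-0.005,0],[-1,0,0,-0.003,0],[-1,0,0,-0.003,0],[-1,0,0,-0.003,0]]]' | grep -E "posi|ft_|wid"
```

```text
position: [0.4785, 0.1625, -0.0043]
ft_force: [0.1, -0.9, 0.1]
gripper_width: 0.0532
cur [-0.0325  0.0018] z -0.0043 jaw 90.2 | shift [ 0.0016 -0.0017] dz -0.0072 turn -0.004 j6 -1.53 w 0.0532 F [ 0.1 -0.9  0.1] t 49.6
position: [0.4801, 0.1631, -0.0132]
ft_force: [-13.5, -6.5, 38.5]
gripper_width: 0.0535
```

```bash

python3 -m jog '[[[0.6,0,0,0.001,0],[0.6,0,0,0,0],[0.6,0,0,0,0],[0.6,0,0,0.03,0],[0.6,0,0,0.04,0],[1,0,0,0.04,0],[1,-0.0165,0.042,0,-0.032],[1,-0.0165,0.042,0,-0.032]]]' 30| grep -E "posi|wid"
python3 -m jog '[[[1,-0.0165,0.042,0,0],[1,-0.0165,0.04,0,0],[1,0,0,0,0]]]'| grep -E "posi|wid"
python3 -m jog '[[[1,0,-0.001,-0.022,0],[1,0,0,-0.022,0],[1,0,0,-0.02,0],[1,0,0,-0.012,0],[1,0,0,0,0]]]'| grep -E "posi|ft_"
python3 -c "
from h import *
to('stand',-.102,0,90,.0165)"
```

```text
position: [0.4484, 0.2467, 0.101]
gripper_width: 0.0855
position: [0.4133, 0.3333, 0.1007]
gripper_width: 0.0856
position: [0.414, 0.3291, 0.0215]
ft_force: [-0.8, -0.2, 0.3]
cur [-0.1014 -0.0017] z 0.0215 jaw 89.9 | shift [-0.0006  0.0017] dz -0.005 turn 0.001 j6 -1.03 w 0.0852 F [-0.8 -0.2  0.3] t 52.1
```

```bash

python3 -m jog '[[[1,-0.001,0.001,-0.005,0],[-1,0,0,0,0],[-1,0,0,0,0],[-1,0,0,0,0],[-1,0,0,0,0],[-1,0,0,0,0]]]' 40| grep -E "posi|ft_|wid"
python3 -m jog '[[[-1,0,0,0.02,0],[-1,0,0,0.03,0],[-1,0,0,0.03,0],[-1,0,0,0.01,0],[-1,0,0,0,0]]]'| grep -E "posi|ft_|wid"
python3 -c "
from h import *
to('tray',-.093,0,90,.06)"
```

```text
position: [0.4155, 0.3316, 0.0193]
ft_force: [0.1, -0.5, 0.1]
gripper_width: 0.0525
position: [0.4139, 0.3316, 0.1097]
ft_force: [-0.0, -0.0, -0.5]
gripper_width: 0.0526
cur [-0.0905  0.1732] z 0.1097 jaw 86.3 | shift [ 0.0041 -0.1731] dz -0.0497 turn 0.064 j6 -1.01 w 0.0526 F [-0.  -0.  -0.5] t 53.5
```

```bash

python3 -m jog '[[[-1,0.002,-0.042,0,0.032],[-1,0.001,-0.042,0,0.031],[-1,0.001,-0.042,0,0],[-1,0.001,-0.042,-0.02,0],[-1,0,0,-0.02,0],[-1,0,0,0,0]]]' | grep -E "posi|ft_|wid"
python3 -c "
from h import *
to('tray',-.093,0,90,-.0115)"
```

```text
position: [0.4135, 0.1571, 0.0617]
ft_force: [-0.4, -0.1, -0.4]
gripper_width: 0.0527
cur [-0.0976 -0.0011] z 0.0617 jaw 90.1 | shift [0.0046 0.0013] dz -0.0732 turn -0.001 j6 -1.49 w 0.0527 F [-0.4 -0.1 -0.4] t 54.2
```

```bash

python3 -m jog '[[[-1,0.005,0.001,-0.02,0],[-1,-0.001,0,-0.02,0],[-1,-0.001,0,-0.015,0],[-1,0,0,-0.008,0],[-1,0,0,0,0]]]' | grep -E "posi|ft_|wid"
python3 -m jog '[[[-1,0,0,-0.005,0],[-1,0,0,-0.003,0],[-1,0,0,-0.003,0]]]' | grep -E "posi|ft_|wid"
```

```text
position: [0.4169, 0.16, -0.0028]
ft_force: [-0.1, -0.1, -0.5]
gripper_width: 0.0524
position: [0.4186, 0.1607, -0.0127]
ft_force: [-6.8, -2.5, 29.5]
gripper_width: 0.0529
```

Release, retreat upward and clear of everything, then check all.

```bash

python3 -m jog '[[[0.6,0,0,0.001,0],[0.6,0,0,0,0],[0.6,0,0,0,0],[0.6,0,0,0.03,0],[0.6,0,0,0.05,0],[0.6,0,0,0.05,0],[0.6,0,0,0.05,0],[0.6,0,0,0.05,0]]]' 30| grep -E "posi|wid"
python3 -m jog '[[[1,-0.04,0.04,0,0],[1,-0.04,0.04,0,0],[1,-0.03,0.05,0,0],[1,0,0.05,0,0],[1,0,0.05,0,0],[1,0,0,0,0]]]'| grep -E "posi|wid"
python3 - <<'E'
from h import *
b,d=snap('top'); a,e=snap('scene')
cv2.imwrite('pics/f.png',np.hstack([b[60:340,130:500],a[120:400,130:420]]))
X=cloud('top',d); H=X[...,2]; v,u=np.indices(H.shape)
def fr(P,f):
    o,g=FR[f]; g=np.radians(g); M=np.array([[np.cos(g),-np.sin(g)],[np.sin(g),np.cos(g)]]); return (P-o)@M
T=fr(X[...,:2],'tray')
m=(abs(T[...,0])<.126)&(abs(T[...,1])<.066)&(H>.022)&(H<.2)
m=m&(abs(T[...,1])<.04)
n,l,st,c=cv2.connectedComponentsWithStats(m.astype(np.uint8))
for i in range(1,n):
    if st[i,4]>40:
        k=l==i; print('roll',st[i,4],T[k].min(0).round(3),T[k].max(0).round(3),'z',np.percentile(H[k],[5,50,95]).round(4))
box=lambda p,q,r,s:(u>=p)&(u<r)&(v>=q)&(v<s)
m=box(360,150,490,290)&(H>.1225)&(H<.135)&(b[...,2]<80)
m=cv2.morphologyEx(m.astype(np.uint8),cv2.MORPH_OPEN,np.ones((3,3)))
n,l,st,c=cv2.connectedComponentsWithStats(m);i=1+np.argmax(st[1:,4]);print('board',cv2.minAreaRect((fr(X[l==i][:,:2],'riser')*1000).astype(np.float32)),np.percentile(H[l==i],[5,50,95]))
for nm,bb in(('bowl',(180,115,230,165)),('wax',(255,125,290,160)),('chuck',(360,125,398,162))):
    m=box(*bb)&(H>.015); print(nm,X[m].min(0).round(3),X[m].max(0).round(3))
m=(H>.2)&(H<.22)&(X[...,0]>.64)&(X[...,0]<.7)&(X[...,1]>-.11)&(X[...,1]<.03)
k=m&((X[...,1]<-.078)|(X[...,1]>-.004)); print('bar ends',X[k].mean(0).round(4),X[m].min(0).round(4),X[m].max(0).round(4))
print(robot.state()['ft_force'],robot.state()['time'])
E
```

```text
position: [0.4132, 0.1591, 0.2205]
gripper_width: 0.0684
position: [0.3044, 0.3961, 0.2287]
gripper_width: 0.0854
roll 271 [ 0.063 -0.029] [0.117 0.024] z [0.0269 0.0328 0.0378]
roll 266 [ 0.003 -0.029] [0.055 0.022] z [0.0278 0.0331 0.0379]
roll 269 [-0.058 -0.026] [-0.007  0.024] z [0.0286 0.0331 0.0378]
roll 271 [-0.117 -0.028] [-0.067  0.024] z [0.029  0.0334 0.0368]
board ((23.219375610351562, 0.9044036865234375), (105.0460205078125, 128.41217041015625), 88.81464385986328) [0.1231978  0.12601637 0.12985419]
bowl [0.711 0.219 0.015] [0.83  0.337 0.057]
wax [0.733 0.063 0.016] [0.8   0.131 0.067]
chuck [ 0.74  -0.233  0.016] [ 0.818 -0.153  0.07 ]
bar ends [ 0.662  -0.036   0.2096] [ 0.6414 -0.0912  0.2002] [0.6998 0.0113 0.2196]
[-0.67122568  0.2591731   0.4637421 ] 57.05
```

View pics/f.png

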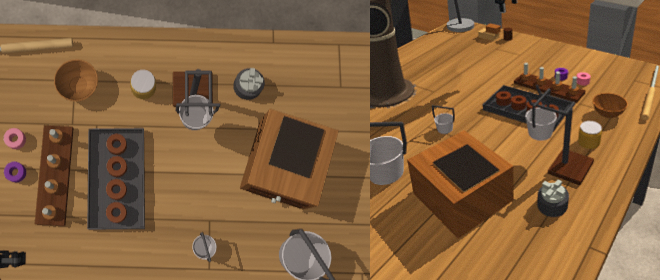

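All checks hold: four rolls are flat in the tray, the board is grit up, the pail is hung, and the bystanders haven't moved.

```bash
python3 -c "
from cell import order; print(order.sign_off())"
```

```text
the job is handed in; nothing more can be done
None
```

The job is done and handed in at about 57 s of the 210 s limit; sign-off gives no verdict.

**How it was done**
- **Board:** I pushed it over the riser's +x edge and -y corner, then tipped it to lean against the riser. I gripped its free flank, lifted it and laid it back grit side up.
- **Pail:** The middle-sized pail had been knocked about 36 mm aside, so I found it again and hung it on both prongs.
- **Rolls:** All four brown rolls went from their posts to the tray. The pink and purple rings and the other two pails were left alone.

**Last checks, from the cameras**
- **Board:** flat, dark side up, top at 126 mm (resting on the riser). Its centre is at about (23, 1) mm in the riser's frame; the limits are 50 and 48 mm.
- **Rolls:** tops at about 33 mm, so they lie flat on the tray floor. Centres are at about x = ±91 and ±30 mm, and y within 3 mm of the tray's middle.
- **Pail:** bar at about 208 mm, seen across both prongs, a few millimetres from mid-way sideways and about 15 mm in front of the hang point. I didn't measure its tilt or swing; it looked upright and still.
- **Bystanders:** bowl, wax can and chuck moved less than 3 mm. The gripper was clear of everything.

**What disagreed**
- **Fingertip height:** the real fingertips sit about 24 mm (shut, estimated) to 37 mm (open) above the reported tool point. The first board push therefore passed over the board. I felt for the riser top and worked from that.

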